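# Stack up a power module for bonding

### The arm

A 6-joint arm with a two-finger parallel gripper is mounted at the origin on the work surface. World frame = base frame: x ahead of the robot, y to its left, z up, the work surface at z = 0. Lengths are in m, angles in rad, forces in N, time in s.
With the tool pointing down it reaches from about 0.3 to 0.75 m from the base axis. Payload 8.5 kg.
Tool frame: the origin (TCP) lies at the very end of the fingers, on their centre line; the grasp point (between the pads) lies 19 mm behind it; y points along the fingers, x is the direction in which the jaws open and shut, and the axes are right-handed (so a half turn about y gives the same grasp; the last joint's range is limited). The gripper opens to 85 mm and grips with 20 to 120 N. Pads are 22 mm wide; open, the fingers measure 114 mm over their backs; the gripper's body (76 mm by 85 mm) begins 54 mm behind the grasp point. The pads swing forward as they close: fully open they stand 13 mm farther back than shut.
Start: joints at [-1.515, 0.381, 1.297, -0, 1.464, -0.215], TCP at [0.147, -0.53, 0.231] pointing down, gripper open.
Joint ranges: [-3.11, 3.11], [-0.89, 2.33], [0.22, 2.48], [-1.42, 4.56], [0.17, 2.85], [-2.88, 2.88]. Speed limits (rad/s): [2.39, 2.39, 3.14, 3.14, 3.14, 3.14].

### API

Orientations are given as a unit quaternion [w, x, y, z].
In Python, from cell import * gives the robot as it stands.
- The arm moves only by the tool servo_tool, never from a script. Its argument "rows" is a list of rows, each a list of 3 entries, a list of its own where there are three numbers: the shift along the tool's x, y, z in cm, then the turn, a rotation vector about the tool's x, y, z in degrees, then the closure in counts, from 0 (fully open) to 255 (shut). A call has 1 to 8 rows; each row shifts and turns the pose as measured when the row begins, along the tool's axes as they then stand; what a row does not reach is not made up. A row lasts 1/10 s, in which the tool goes at most 50 mm and 8.59 degrees, less where a joint would pass 70% of its speed; a pose out of reach is approached as far as the arm can. A call with a gripper value outside its range is refused whole. The fingers move at their own pace and stop on an object; the grip force is fixed at half the most. Time passes only in rows, so rows that do not move let the fingers close. It gives the time, the measured TCP pose, the force and the opening at its end, in the units of the state.
- get_obs(): the state, without advancing time (a new reading comes with each control period).
- read_camera(name): name is "scene" or "top"; returns the picture (400x640x3 uint8, blue, green, red); there is no depth.
- get_calibration(name): a dict with "K" (3x3 intrinsics, pixels), "dist_coeffs" ([k1, k2, p1, p2, k3] as OpenCV has them; the pictures are not rectified), "extrinsics" (4x4, takes a point from camera to world coordinates). Camera axes: x right, y up, looking along -z (the intrinsics and any distortion apply to the point x, -y, -z); pixel columns grow to the right and rows downward; lengths in m; the calibration is good to about 2 mm. A picture is of the moment at which its call begins. get_calibration takes no time and is no camera call.
- sign_off(): hands the job in, once; it reports no verdict.
Trained networks look in the newest picture that a camera, given by its name, has taken for a name from the list of things; names that differ only in an ending like _2 or _b are one class to them, and where a whole thing is asked for, a point or a joint stands for the part that bears it (a point fixed in the world has none). Each returns a list of dicts, best first, with "confidence" (0 to 1); they miss things now and then, are a little off and sometimes report something else, mostly with a low value. They report only what shows in the picture. A call takes as long as a camera call. They do not tell look-alikes from the thing itself.
- recognise(camera, query): "position" ([x, y, z] in m, in the coordinates of the camera as it stood for that picture, good to about 4 mm: the middle of the surface that is visible of it).
- cut_out(camera, query): "mask" (400x640 bool, what is visible of it).
The state is a dict: "time": time; "joint_positions": joint angles; "joint_velocities": joint speeds; "effort": joint torques, N m; "tool_pos": TCP position; "ee_rot": TCP orientation; "contact_force": force on the tool from outside, world axes, zero at the start; "moment": the same for the moment, N m; "grip_width": opening from 0.0 (shut) to 1.0 (fully open).
Only numpy, scipy, OpenCV 4.12 (cv2) and the standard library are available. Lean on these libraries where they do the work, as an engineer would, in place of code of your own. Each camera call takes 0.05 s, during which the arm holds its last target.

### The job

Stack up the power module for bonding, one part at a time in this order: the heat sink, fins down, in the open aluminium chassis between its two end walls; the circuit board on the heat sink, transformer up; the steel cover over the transformer, open side down on the board; and last the round weight, upright on the cover. Centre every part on the one below with the long sides along the chassis, set it down without dropping it, and leave the magnifier and the solder spool where they are.

Things in the scene. Friction and masses are not known exactly. Their poses are not given: they have to be found in the camera images.
- chassis_floor (a point): Target: the open aluminium chassis, fixed to the bench: a bare floor plate 126 x 76 mm, 3 mm thick, with an upright wall 20 mm high (above the bench) and 3 mm thick across each short end; 108 mm free between the two walls, both long sides open. The point is the centre of the floor's upper face, 3 mm above the bench; x runs along the long side, z up.
- heatsink_mid (a point): Loose finned aluminium heat sink, 90 x 56 x 36 mm high, about 0.35 kg: flat plate on top, fins below down to the bench, the sides of the outer fins are flat. The point is its centre, 18 mm above its underside and 18 mm below its top; x along the 90 mm, y along the 56 mm, z up. Take it across the 56 mm. It starts fins down on the bench.
- board_mid (a point): Loose green circuit board, 90 x 60 mm, 3 mm thick, flat underneath, about 0.15 kg, with one black transformer block in its middle, 38 (x) x 28 (y) mm, rising 28 mm above the board; all other components are flat, under 2 mm. The point is the centre of the transformer, 17 mm above the board's underside and 14 mm below the transformer's top; x along the 90 mm, z up. Take it by the transformer, across the 28 mm. It starts flat on the bench, transformer up.
- cover_mid (a point): Loose sheet-steel shielding cover, an upside-down box 80 x 54 x 34 mm high, about 0.13 kg, walls and roof 3 mm thick, open below (inside 74 x 48 x 31 mm high), small black vent dots on the roof. The point is its centre, 17 mm below its top; x along the 80 mm, y along the 54 mm, z up. Take it across the 54 mm by the outside of its walls. It starts open side down on the bench. Seated on the board it hides the transformer.
- weight_knob (a point): Loose round steel weight, about 0.42 kg: a disc of 50 mm diameter and 26 mm high, with a round knob of 24 mm diameter and 28 mm high on top (54 mm in all). The point is the centre of the knob, 40 mm above the underside and 14 mm below the top; z up. Take it by the knob. It starts upright on the bench.
- magnifier_mid (a point): Bystander, loose: a hand magnifier with a black round rim of 100 mm and a black handle lying flat, 208 mm long, 18 mm thick, handle away from the robot. The point is the centre of the lens, half-way up; x points along the handle. Leave it alone.
- spool_mid (a point): Bystander, loose: a small spool of solder standing on the bench, 56 mm diameter, 44 mm high. The point is its centre. Leave it alone.
Mind the look-alikes: they are no part of the job. What is shaped like the part that bears weight_knob but purple or turquoise is not meant.

How it is judged:
On the way, in this order (a step that is already met when the one before it is completed fails the run):
1. the heat sink stands in the chassis, let go (horizontal distance between heatsink_mid and chassis_floor below 0.012 m and z of heatsink_mid in the frame of chassis_floor between 0.015 and 0.021 m and angle between heatsink_mid's own z axis and vertical below 0.07 rad and contact force between heatsink and the fingers below 0.2 N and linear speed of heatsink below 0.03 m/s and angle between the x axis of heatsink_mid and the x axis of chassis_floor, either way round below 0.2 rad), for 0.2 s.
2. the circuit board lies on the heat sink, let go (horizontal distance between board_mid and heatsink_mid below 0.01 m and z of board_mid in the frame of heatsink_mid between 0.032 and 0.038 m and angle between board_mid's own z axis and vertical below 0.07 rad and contact force between board and the fingers below 0.2 N and linear speed of board below 0.03 m/s and angle between the x axis of board_mid and the x axis of heatsink_mid, either way round below 0.2 rad), for 0.2 s.
3. the cover stands over the transformer on the board, let go (horizontal distance between cover_mid and board_mid below 0.01 m and z of cover_mid in the frame of board_mid between 0 and 0.006 m and angle between cover_mid's own z axis and vertical below 0.07 rad and contact force between cover and the fingers below 0.2 N and linear speed of cover below 0.03 m/s and angle between the x axis of cover_mid and the x axis of board_mid, either way round below 0.2 rad), for 0.2 s.
4. the weight stands on the cover, let go (horizontal distance between weight_knob and cover_mid below 0.012 m and z of weight_knob in the frame of cover_mid between 0.054 and 0.06 m and angle between weight_knob's own z axis and vertical below 0.07 rad and contact force between weight and the fingers below 0.2 N and linear speed of weight below 0.03 m/s), for 0.2 s.
At the end, for the whole second after the job is handed in: All released, at rest, upright to 4 degrees, each part seated to 3 mm in height on the one below and centred: heat sink in chassis 12 mm, board on heat sink 10 mm, cover on board 10 mm, weight on cover 12 mm; heat sink, board and cover in line with the part below to 0.2 rad (all of step 1 and all of step 2 and all of step 3 and all of step 4); the robot touches nothing.
It fails at once if a part is dropped: it moves faster than 0.7 m/s (a fall of over 25 mm) while the robot does not touch it ((linear speed of heatsink above 0.7 m/s and contact force between heatsink and the fingers below 0.05 N and contact force between heatsink and the arm below 0.05 N) or (linear speed of board above 0.7 m/s and contact force between board and the fingers below 0.05 N and contact force between board and the arm below 0.05 N) or (linear speed of cover above 0.7 m/s and contact force between cover and the fingers below 0.05 N and contact force between cover and the arm below 0.05 N) or (linear speed of weight above 0.7 m/s and contact force between weight and the fingers below 0.05 N and contact force between weight and the arm below 0.05 N)).
It fails at once if the magnifier is moved by more than 15 mm (distance of magnifier_mid from where it was at the start of the episode above 0.015 m).
It fails at once if the spool is moved by more than 15 mm (distance of spool_mid from where it was at the start of the episode above 0.015 m).
It also fails if it takes over 138 s, if anything falls off the work surface, if the arm or the gripper's body presses on something with over 40 N, if the wrist force passes 120 N, or if a joint passes its speed limit or range.

## Working session

There is one attempt and no reset: what is moved stays moved. The work goes in short steps, Python scripts to look and compute and a tool call to move; the robot and the scene stay as the last step left them, time stands still between calls to the robot, and variables do not carry over. Pictures are saved under pics/ and viewed, and the job is handed in when it is done.

Besides the shell and the picture viewer there is one more tool, called after "Call:" as a command line: name --argument value ..., lists and objects as JSON in quotes. servo_tool: Moves the arm, as the interface text tells. Its arguments: {"type":"object","properties":{"rows":{"type":"array"}},"required":["rows"]}

```bash
mkdir -p pics; ls; python3 - <<'E'
from cell import *
import cv2,numpy as np
o=get_obs()
for k,v in o.items(): print(k,np.round(v,3))
for n in ("scene","top"):
    cv2.imwrite(f"pics/{n}0.png",read_camera(n))
    c=get_calibration(n)
    for k,v in c.items(): print(n,k,np.round(v,4).tolist())
E
```

```text
pics
time 0.0
joint_positions [-1.515  0.381  1.298 -0.     1.464 -0.215]
joint_velocities [ 0.     0.    -0.    -0.001 -0.001  0.   ]
effort [-1.0000e-03 -4.4846e+01 -2.3128e+01 -0.0000e+00  5.0000e-03  0.0000e+00]
tool_pos [ 0.147 -0.53   0.231]
ee_rot [ 0.563 -0.563  0.428 -0.428]
contact_force [0.113 0.72  0.733]
moment [ 0.025  0.023 -0.005]
grip_width 0.996
scene K [[425.6093, 0.0, 320.1355], [0.0, 425.6093, 192.7424], [0.0, 0.0, 1.0]]
scene dist_coeffs [-0.0871, 0.0, 0.0, 0.0, 0.0]
scene extrinsics [[0.3501, -0.6924, 0.6308, 1.2954], [0.9367, 0.2606, -0.2338, -0.2557], [-0.0025, 0.6728, 0.7399, 0.9277], [0.0, 0.0, 0.0, 1.0]]
top K [[409.4739, 0.0, 320.4726], [0.0, 409.4739, 211.6501], [0.0, 0.0, 1.0]]
top dist_coeffs [-0.0231, 0.0, 0.0, 0.0, 0.0]
top extrinsics [[0.0304, 0.9899, -0.1384, 0.4056], [-0.9994, 0.0323, 0.011, 0.0032], [0.0153, 0.138, 0.9903, 1.0323], [0.0, 0.0, 0.0, 1.0]]
```

View pics/scene0.png

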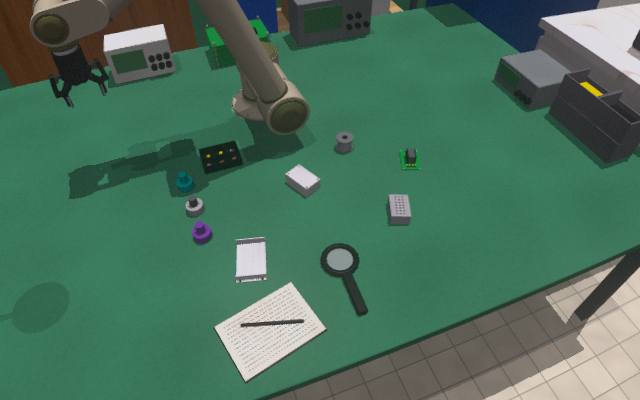

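View pics/top0.png

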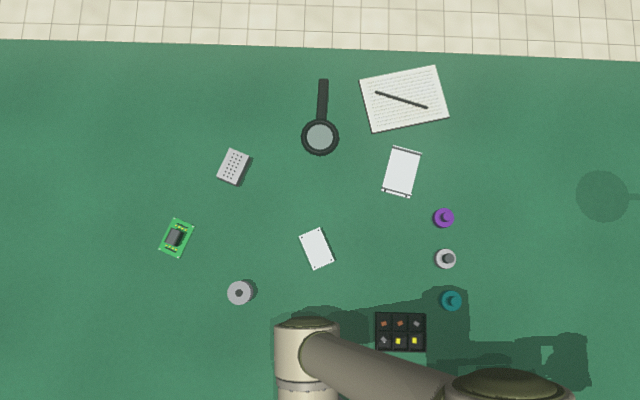

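```bash
cat > h.py <<'E'
from cell import *
import cv2,numpy as np
from scipy.optimize import minimize
def proj(n,P):
    c=get_calibration(n);E=np.array(c["extrinsics"]);K=np.array(c["K"]);d=np.array(c["dist_coeffs"])
    P=np.atleast_2d(np.asarray(P,float)); C=(P-E[:3,3])@E[:3,:3]; C=C*[1,-1,-1]
    return cv2.projectPoints(C.reshape(-1,1,3),np.zeros(3),np.zeros(3),K,d)[0].reshape(-1,2)
def toworld(n,p):
    E=np.array(get_calibration(n)["extrinsics"]); return E[:3,:3]@np.array(p)+E[:3,3]
def unproj(n,uv,z):
    c=get_calibration(n);E=np.array(c["extrinsics"])
    u=cv2.undistortPoints(np.array(uv,float).reshape(-1,1,2),np.array(c["K"]),np.array(c["dist_coeffs"])).reshape(-1,2)
    d=np.c_[u[:,0],-u[:,1],-np.ones(len(u))]@E[:3,:3].T
    return E[:3,3]+d*((z-E[2,3])/d[:,2])[:,None]
def box(sx,sy,z0,z1,cx=0,cy=0):
    return np.array([[cx+a*sx/2,cy+b*sy/2,z] for a in(-1,1) for b in(-1,1) for z in(z0,z1)])
def cyl(r,z0,z1):
    t=np.linspace(0,2*np.pi,24,endpoint=False); return np.array([[r*np.cos(a),r*np.sin(a),z] for a in t for z in(z0,z1)])
MODELS={"chassis_floor":[box(.126,.076,0,.003),box(.003,.076,0,.02,.0555),box(.003,.076,0,.02,-.0555)],
"heatsink_mid":[box(.09,.056,0,.036)],
"board_mid":[box(.09,.06,0,.003),box(.038,.028,0,.031)],
"cover_mid":[box(.08,.054,0,.034)],
"weight_knob":[cyl(.025,0,.026),cyl(.012,.026,.054)],
"spool_mid":[cyl(.028,0,.044)]}
S=4
def render(n,name,x,y,a,zb=0,off=(0,0)):
    R=np.array([[np.cos(a),-np.sin(a)],[np.sin(a),np.cos(a)]])
    m=np.zeros((400*S,640*S),np.uint8)
    for P in MODELS[name]:
        Q=np.c_[P[:,:2]@R.T+[x,y],P[:,2]+zb]
        uv=proj(n,Q)
        h=cv2.convexHull(((uv+.5)*S+np.array(off)*S).astype(np.float32)).round().astype(np.int32)
        cv2.fillPoly(m,[h],1)
    return m
def fit(masks,name,x,y,a,zb=0,crop=None):
    big={n:cv2.resize(m.astype(np.uint8),None,fx=S,fy=S,interpolation=cv2.INTER_NEAREST) for n,m in masks.items()}
    def cost(p):
        s=0
        for n,m in big.items():
            r=render(n,name,p[0]/100,p[1]/100,p[2]/10,zb)
            i=(r&m).sum();u=(r|m).sum(); s+=1-i/u
        return s/len(big)
    best=None
    for da in ((0,) if name in("weight_knob","spool_mid") else (-.6,-.3,0,.3,.6)) :
        c=cost([x*100,y*100,(a+da)*10])
        if best is None or c<best[0]: best=(c,a+da)
    p0=np.array([x*100,y*100,best[1]*10])
    r=minimize(cost,p0,method="Nelder-Mead",options=dict(initial_simplex=[p0,p0+[.8,0,0],p0+[0,.8,0],p0+[0,0,2]],xatol=.01,fatol=1e-4,maxiter=120))
    return r.x[0]/100,r.x[1]/100,r.x[2]/10,r.fun
E
cat > m.py <<'E'
from h import *
import pickle
res={}
for n in("scene","top"): read_camera(n)
for q in MODELS:
    for n in("scene","top"):
        c=cut_out(n,q)
        res[q,n]=c
        for d in c:
            m=d["mask"];ys,xs=np.nonzero(m);print(q,n,round(d["confidence"],2),m.sum(),xs.mean().round(1),ys.mean().round(1))
pickle.dump(res,open("res.pkl","wb"))
E
python3 m.py
```

```text
chassis_floor scene 0.91 1352 250.5 259.9
chassis_floor top 0.82 1385 400.9 171.5
heatsink_mid scene 0.91 673 302.8 180.0
heatsink_mid top 0.61 865 315.9 248.3
board_mid scene 0.78 367 409.3 159.1
board_mid top 0.56 895 175.7 237.6
board_mid top 0.24 806 232.8 166.8
cover_mid scene 0.64 688 398.7 208.2
cover_mid scene 0.45 415 409.4 158.6
cover_mid top 0.56 860 233.4 167.0
weight_knob scene 0.8 318 201.2 233.2
weight_knob scene 0.7 284 184.9 182.2
weight_knob scene 0.67 323 194.4 206.2
weight_knob top 0.86 349 443.1 217.5
weight_knob top 0.76 376 444.4 258.7
weight_knob top 0.71 359 449.7 300.2
spool_mid scene 0.51 332 344.5 141.6
spool_mid top 0.72 496 239.7 292.2
```

```bash
cat > f.py <<'E'
from h import *
import pickle
res=pickle.load(open("res.pkl","rb"))
pick={("weight_knob","scene"):2,("weight_knob","top"):1}
for q in MODELS:
    ms={n:res[q,n][pick.get((q,n),0)]["mask"] for n in("scene","top")}
    ys,xs=np.nonzero(ms["top"]); r=cv2.minAreaRect(np.c_[xs,ys].astype(np.float32))
    b=cv2.boxPoints(r); e=b[1]-b[0] if np.linalg.norm(b[1]-b[0])>np.linalg.norm(b[2]-b[1]) else b[2]-b[1]
    w=unproj("top",[[xs.mean(),ys.mean()],[xs.mean()+e[0],ys.mean()+e[1]]],.015)
    d=w[1]-w[0]
    for sel in (("scene","top"),("top",),("scene",)):
        print(q,sel,np.round(fit({n:ms[n] for n in sel},q,w[0][0],w[0][1],np.arctan2(d[1],d[0])),4))
E
python3 f.py
python3 - <<'E'
import cv2
t=cv2.imread("pics/top0.png");cv2.imwrite("pics/crop0.png",cv2.resize(t[190:320,400:500],None,fx=4.5,fy=4.5))
E
```

```text
chassis_floor ('scene', 'top') [ 0.6623 -0.2129 -0.2522  0.0468]
chassis_floor ('top',) [ 0.6624 -0.2126 -0.2625  0.0483]
chassis_floor ('scene',) [ 0.6615 -0.2133 -0.2376  0.0384]
heatsink_mid ('scene', 'top') [ 4.5500e-01  1.0000e-03 -2.6953e+00  5.8500e-02]
heatsink_mid ('top',) [ 4.5500e-01  8.0000e-04 -2.6974e+00  4.2500e-02]
heatsink_mid ('scene',) [ 4.527e-01  1.200e-03 -2.672e+00  5.710e-02]
board_mid ('scene', 'top') [ 0.4716  0.354  -0.3965  0.0891]
board_mid ('top',) [ 0.473   0.354  -0.3753  0.0473]
board_mid ('scene',) [ 0.4696  0.3525 -0.4056  0.1027]
cover_mid ('scene', 'top') [ 0.6534  0.2163 -0.3355  0.0803]
cover_mid ('top',) [ 0.6544  0.2166 -0.3422  0.0502]
cover_mid ('scene',) [ 0.6508  0.2169 -0.3446  0.0738]
weight_knob ('scene', 'top') [ 0.4404 -0.3195 -1.4252  0.0603]
weight_knob ('top',) [ 0.44   -0.3197 -1.3613  0.0541]
weight_knob ('scene',) [ 0.4411 -0.3193 -1.4585  0.0604]
spool_mid ('scene', 'top') [ 0.3436  0.1815 -1.4507  0.0729]
spool_mid ('top',) [ 0.3443  0.1812 -1.4031  0.0488]
spool_mid ('scene',) [ 0.3406  0.1821 -1.4425  0.0655]
```

View pics/crop0.png

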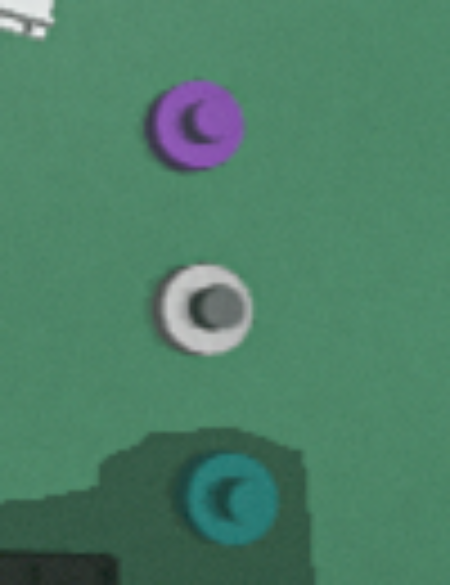

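```bash
cat > p.py <<'E'
import sys
from h import *
from scipy.spatial.transform import Rotation as Ro
def go(x,y,z,head):
    """turn needed (deg, tool axes) and shift after that turn (cm) and before"""
    o=get_obs(); q=np.array(o["ee_rot"]); R=Ro.from_quat(q[[1,2,3,0]]); p=np.array(o["tool_pos"])
    h0=np.arctan2(R.as_matrix()[1,0],R.as_matrix()[0,0])
    best=None
    for h in (head,head+np.pi):
        c,s=np.cos(h),np.sin(h)
        T=Ro.from_matrix(np.array([[c,s*-0,0],[s,0,0],[0,-1,0]]).T.T if 0 else np.column_stack([[c,s,0],[0,0,-1],np.cross([c,s,0],[0,0,-1])]))
        rv=(R.inv()*T).as_rotvec(degrees=True)
        if best is None or np.linalg.norm(rv)<np.linalg.norm(best[0]): best=(rv,T)
    rv,T=best; d=np.array([x,y,z])-p
    print("t",round(o["time"],2),"pos",np.round(p,4),"heading",round(h0,3),"q6",round(o["joint_positions"][5],2),"grip",round(o["grip_width"],3),"F",np.round(o["contact_force"],1))
    print("turn deg",np.round(rv,2),"| shift cm before turn",np.round(R.inv().apply(d)*100,2),"| after turn",np.round(T.inv().apply(d)*100,2))
if __name__=="__main__": go(*[float(eval(a)) for a in sys.argv[1:5]])
E
python3 p.py .455 .001 .15 .446+1.5708
```

```text
t 0.8 pos [ 0.1471 -0.5299  0.2313] heading -1.3 q6 -0.22 grip 1.0 F [ 1.1 -0.3 -0.1]
turn deg [ -0.   -10.04   0.  ] | shift cm before turn [-42.93   8.13  43.87] | after turn [-34.62   8.13  50.68]
```

Call:
servo_tool --rows '[[[0,0,0],[0,-5,0],0],[[0,0,0],[0,-5,0],0],[[-2.5,0,3.5],[0,0,0],0],[[-2.5,0,3.5],[0,0,0],0],[[-2.5,0,3.5],[0,0,0],0],[[-2.5,0,3.5],[0,0,0],0],[[-2.5,0,3.5],[0,0,0],0],[[-2.5,0,3.5],[0,0,0],0]]'

```text
time: 1.6
tool_pos: [0.272, -0.2995, 0.23]
ee_rot: [-0.598, 0.598, -0.377, 0.378]
contact_force: [1.7, -0.6, -0.0]
grip_width: 1.0
```

Call:
servo_tool --rows '[[[-2.5,0,3.6],[0,0,0],0],[[-2.5,0,3.6],[0,0,0],0],[[-2.5,0,3.6],[0,0,0],0],[[-2.5,0,3.6],[0,0,0],0],[[-2.5,0,3.6],[0,0,0],0],[[-2.5,0,3.6],[0,0,0],0],[[0,0,0],[0,0,0],0]]'

```text
time: 2.3
tool_pos: [0.4071, -0.0573, 0.2314]
ee_rot: [-0.599, 0.599, -0.374, 0.378]
contact_force: [0.2, 0.2, 0.3]
grip_width: 0.997
```

```bash
python3 p.py .455 .001 .15 .446+1.5708
```

```text
t 2.3 pos [ 0.4071 -0.0573  0.2314] heading -1.122 q6 0.69 grip 0.997 F [0.2 0.2 0.3]
turn deg [-0.18  0.17  0.32] | shift cm before turn [-3.22  8.14  6.82] | after turn [-3.19  8.14  6.83]
```

Call:
servo_tool --rows '[[[-1.1,3,2.3],[0,0,0],0],[[-1.1,3,2.3],[0,0,0],0],[[-1.0,3,2.2],[0,0,0],0],[[0,4,0],[0,0,0],0],[[0,0,0],[0,0,0],0]]'

```text
time: 2.8
tool_pos: [0.4588, 0.002, 0.0992]
ee_rot: [0.599, -0.599, 0.371, -0.38]
contact_force: [-0.5, -0.2, 0.0]
grip_width: 0.997
```

```bash
python3 p.py .455 .001 .006 .446+1.5708; python3 - <<'E'
from h import *
a=read_camera("top");b=read_camera("scene")
cv2.imwrite("pics/c1.png",np.hstack([cv2.resize(a[180:320,240:400],None,fx=2.4,fy=2.4),cv2.resize(b[110:250,220:380],None,fx=2.4,fy=2.4)]))
E
```

```text
t 2.8 pos [0.4588 0.002  0.0992] heading -1.119 q6 0.87 grip 0.997 F [-0.5 -0.2  0. ]
turn deg [-0.42  0.31  0.67] | shift cm before turn [-0.19  9.32 -0.46] | after turn [-0.08  9.32 -0.39]
```

View pics/c1.png

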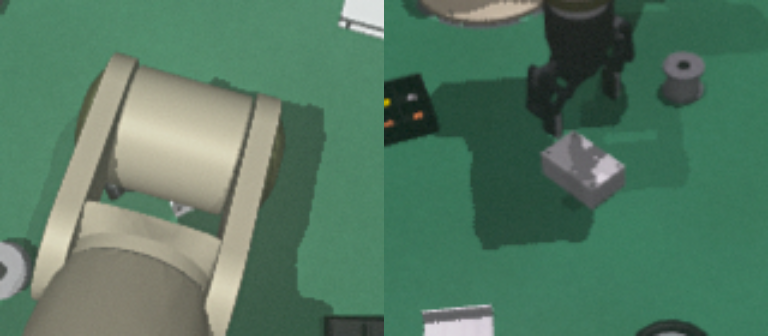

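Call:
servo_tool --rows '[[[-0.1,2,-0.3],[-0.4,0.3,0.7],0],[[0,2,0],[0,0,0],0],[[0,2,0],[0,0,0],0],[[0,1.5,0],[0,0,0],0],[[0,0,0],[0,0,0],0]]'

```text
time: 3.4
tool_pos: [0.4656, -0.0046, 0.0377]
ee_rot: [0.6, -0.594, 0.369, -0.388]
contact_force: [-0.0, -0.2, -0.2]
grip_width: 1.002
```

```bash
python3 p.py .455 .001 .006 .446+1.5708; python3 - <<'E'
from h import *
b=read_camera("scene")
cv2.imwrite("pics/c2.png",cv2.resize(b[130:220,250:360],None,fx=6,fy=6))
E
```

```text
t 3.4 pos [ 0.4656 -0.0046  0.0377] heading -1.13 q6 0.86 grip 1.002 F [-0.  -0.2 -0.2]
turn deg [-1.31 -0.3   1.07] | shift cm before turn [-1.02  3.14 -0.79] | after turn [-0.96  3.17 -0.72]
```

View pics/c2.png

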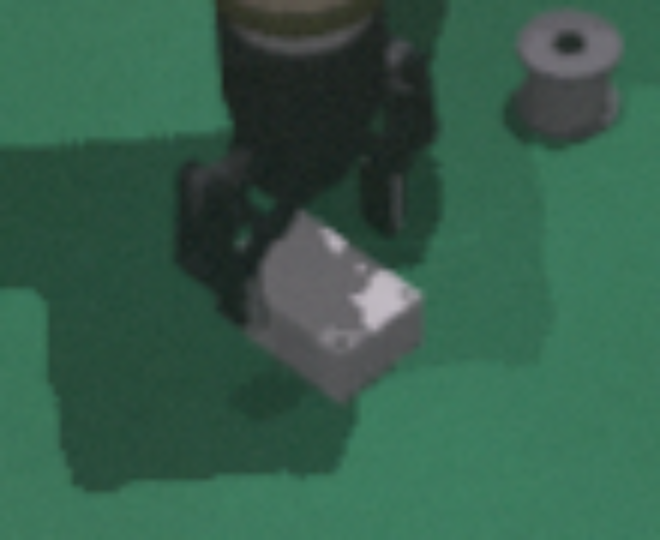

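Call:
servo_tool --rows '[[[-0.5,0,-0.4],[-0.7,-0.2,0.5],0],[[-0.4,0,-0.3],[-0.6,0,0.5],0],[[0,0,0],[0,0,0],0]]'

```text
time: 3.75
tool_pos: [0.4569, -0.0002, 0.0424]
ee_rot: [0.598, -0.597, 0.375, -0.38]
contact_force: [-0.8, 0.1, 0.7]
grip_width: 1.003
```

```bash
python3 p.py .455 .001 .006 .446+1.5708
```

```text
t 3.75 pos [ 4.569e-01 -2.000e-04  4.240e-02] heading -1.127 q6 0.87 grip 1.003 F [-0.8  0.1  0.7]
turn deg [-0.27 -0.13  0.31] | shift cm before turn [-0.21  3.64 -0.14] | after turn [-0.19  3.64 -0.12]
```

Call:
servo_tool --rows '[[[-0.2,0.6,-0.1],[-0.3,0,0.3],0],[[0,0.6,0],[0,0,0],0],[[0,0.6,0],[0,0,0],0],[[0,0.6,0],[0,0,0],0],[[0,0,0],[0,0,0],0]]'

```text
time: 4.25
tool_pos: [0.4552, 0.0014, 0.0168]
ee_rot: [-0.598, 0.598, -0.378, 0.378]
contact_force: [0.6, -0.2, -0.5]
grip_width: 0.998
```

```bash
python3 p.py .455 .001 .006 .446+1.5708
```

```text
t 4.25 pos [0.4552 0.0014 0.0168] heading -1.127 q6 0.87 grip 0.998 F [ 0.6 -0.2 -0.5]
turn deg [ 0.02 -0.11  0.01] | shift cm before turn [ 0.03  1.08 -0.04] | after turn [ 0.03  1.08 -0.04]
```

Call:
servo_tool --rows '[[[0,0.5,0],[0,0,0],0],[[0,0.5,0],[0,0,0],0],[[0,0,0],[0,0,0],60],[[0,0,0],[0,0,0],255],[[0,0,0],[0,0,0],255],[[0,0,0],[0,0,0],255],[[0,0,0],[0,0,0],255],[[0,0,0],[0,0,0],255]]'

```text
time: 5.05
tool_pos: [0.4552, 0.0014, 0.0058]
ee_rot: [-0.598, 0.598, -0.378, 0.377]
contact_force: [-0.2, -0.3, -0.7]
grip_width: 0.642
```

```bash
python3 p.py .455 .001 .006 .446+1.5708
```

```text
t 5.05 pos [0.4552 0.0014 0.0058] heading -1.127 q6 0.87 grip 0.642 F [-0.2 -0.3 -0.7]
turn deg [ 0.04 -0.11 -0.  ] | shift cm before turn [ 0.03 -0.02 -0.03] | after turn [ 0.03 -0.02 -0.03]
```

Call:
servo_tool --rows '[[[0,-1,0],[0,0,0],255],[[0,-1,0],[0,0,0],255],[[0,-1.5,0],[0,0,0],255],[[0,-2,0],[0,0,0],255],[[0,-2,0],[0,0,0],255],[[0,-2,0],[0,0,0],255],[[0,0,0],[0,0,0],255]]'

```text
time: 5.75
tool_pos: [0.4542, 0.0017, 0.1079]
ee_rot: [-0.598, 0.598, -0.378, 0.377]
contact_force: [-0.3, 0.3, -3.8]
grip_width: 0.648
```

```bash
python3 p.py .662 -.213 .1 -.252+1.5708; python3 - <<'E'
from h import *
b=read_camera("scene")
cv2.imwrite("pics/c3.png",cv2.resize(b[100:220,230:360],None,fx=5,fy=5))
E
```

```text
t 5.75 pos [0.4542 0.0017 0.1079] heading -1.127 q6 0.87 grip 0.648 F [-0.3  0.3 -3.8]
turn deg [ 8.000e-02  3.988e+01 -1.000e-02] | shift cm before turn [28.32  0.76  9.53] | after turn [15.61  0.79 25.47]
```

View pics/c3.png

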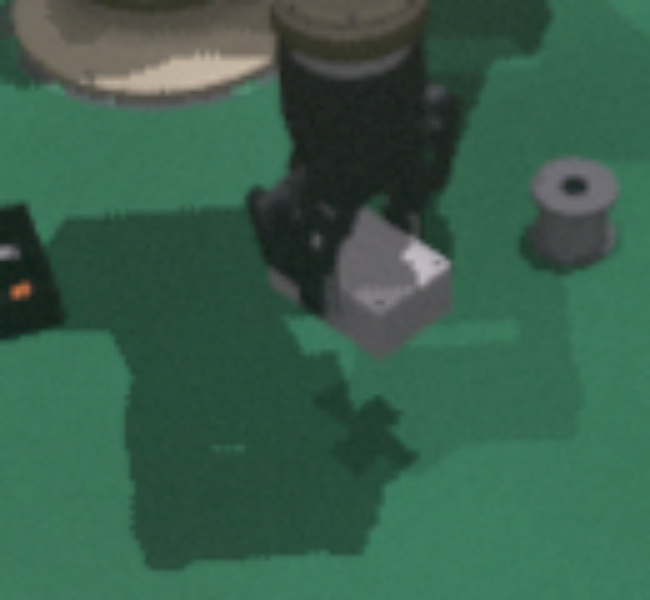

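Call:
servo_tool --rows '[[[2,0,0.7],[0,0,0],255],[[3.8,0,1.3],[0,0,0],255],[[3.8,0,1.3],[0,0,0],255],[[3.8,0,1.3],[0,0,0],255],[[3.8,0,1.3],[0,0,0],255],[[3.8,0,1.3],[0,0,0],255],[[3.8,0,1.3],[0,0,0],255],[[2,0,0.7],[0,0,0],255]]'

```text
time: 6.6
tool_pos: [0.6516, -0.2039, 0.0926]
ee_rot: [-0.597, 0.6, -0.385, 0.369]
contact_force: [-0.0, -0.1, -3.1]
grip_width: 0.646
```

Call:
servo_tool --rows '[[[0,0,0],[0,7,0],255],[[0,0,0],[0,7,0],255],[[0,0,0],[0,7,0],255],[[0,0,0],[0,7,0],255],[[0,0,0],[0,7,0],255],[[0,0,0],[0,3,0],255],[[0,0,0],[0,0,0],255]]'

```text
time: 7.3
tool_pos: [0.6484, -0.2054, 0.0763]
ee_rot: [0.427, -0.442, 0.572, -0.543]
contact_force: [0.3, -0.1, -3.3]
grip_width: 0.643
```

```bash
python3 p.py .662 -.213 .08 -.252+1.5708
```

```text
t 7.3 pos [ 0.6484 -0.2054  0.0763] heading -1.818 q6 1.34 grip 0.643 F [ 0.3 -0.1 -3.3]
turn deg [ 2.54  0.3  -0.46] | shift cm before turn [ 0.4  -0.44  1.49] | after turn [ 0.4  -0.37  1.51]
```

Call:
servo_tool --rows '[[[0.2,0,0.8],[1.3,0.2,-0.2],255],[[0.2,0,0.7],[1.2,0.1,-0.2],255],[[0,0,0],[0,0,0],255],[[0,0,0],[0,0,0],255]]'

```text
time: 7.7
tool_pos: [0.6623, -0.2133, 0.0729]
ee_rot: [0.434, -0.434, 0.559, -0.558]
contact_force: [-0.2, -0.5, -3.6]
grip_width: 0.648
```

```bash
python3 p.py .662 -.213 .04 -.252+1.5708
```

```text
t 7.7 pos [ 0.6623 -0.2133  0.0729] heading -1.819 q6 1.34 grip 0.648 F [-0.2 -0.5 -3.6]
turn deg [ 0.03  0.2  -0.07] | shift cm before turn [-0.02  3.29 -0.04] | after turn [-0.02  3.29 -0.04]
```

Call:
servo_tool --rows '[[[0,0.8,0],[0,0,0],255],[[0,0.8,0],[0,0,0],255],[[0,0.8,0],[0,0,0],255],[[0,0.8,0],[0,0,0],255],[[0,0,0],[0,0,0],255],[[0,0,0],[0,0,0],255]]'

```text
time: 8.3
tool_pos: [0.6617, -0.2129, 0.0371]
ee_rot: [0.434, -0.434, 0.559, -0.557]
contact_force: [0.0, 0.2, -3.1]
grip_width: 0.644
```

```bash
python3 p.py .662 -.213 .009 -.252+1.5708; python3 - <<'E'
from h import *
b=read_camera("scene");a=read_camera("top")
cv2.imwrite("pics/c4.png",np.hstack([cv2.resize(b[190:300,190:310],(480,440)),cv2.resize(a[130:220,360:440],(320,440)) ]))
E
```

```text
t 8.3 pos [ 0.6617 -0.2129  0.0371] heading -1.818 q6 1.34 grip 0.644 F [ 0.   0.2 -3.1]
turn deg [ 0.14  0.25 -0.1 ] | shift cm before turn [0.01 2.81 0.03] | after turn [0.   2.81 0.03]
```

View pics/c4.png

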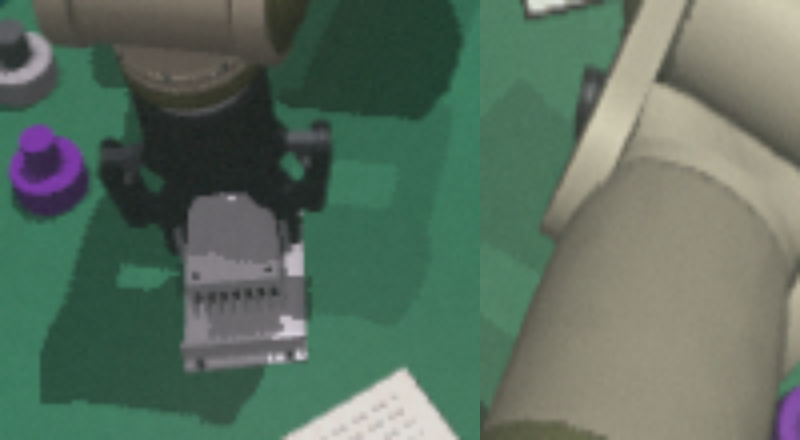

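```bash
cat > ov.py <<'E'
import sys
from h import *
def ov(img,n,items,u0,u1,v0,v1,f,out):
    im=cv2.resize(img[v0:v1,u0:u1],None,fx=f,fy=f,interpolation=cv2.INTER_CUBIC)
    for (name,x,y,a,zb,col) in items:
        m=render(n,name,x,y,a,zb)
        cs,_=cv2.findContours(m,cv2.RETR_EXTERNAL,cv2.CHAIN_APPROX_NONE)
        for c in cs: cv2.polylines(im,[((c/S-[u0,v0])*f).round().astype(np.int32)],True,col,1)
    cv2.imwrite(out,im)
if __name__=="__main__":
    b=read_camera("scene")
    ov(b,"scene",[("heatsink_mid",.6617,-.2129,-.247,.031,(0,0,255)),("chassis_floor",.662,-.213,-.252,0,(0,255,255))],200,300,210,300,7,"pics/c5.png")
E
python3 ov.py
```

```text
(no output)
```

View pics/c5.png

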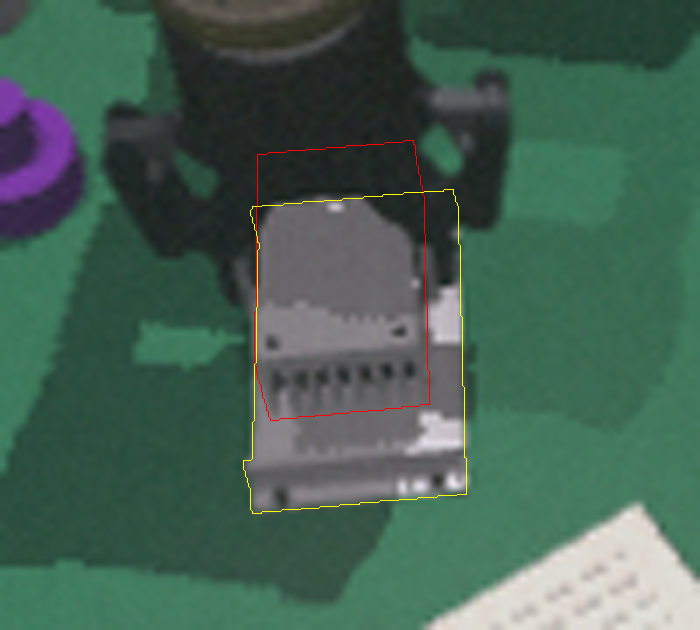

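Call:
servo_tool --rows '[[[-0.1,0.7,0],[0,0,0],255],[[0,0.7,0],[0,0,0],255],[[0,0.5,0],[0,0,0],255],[[0,0.3,0],[0,0,0],255],[[0,0,0],[0,0,0],255]]'

```text
time: 8.95
tool_pos: [0.6623, -0.2119, 0.014]
ee_rot: [0.435, -0.434, 0.559, -0.557]
contact_force: [0.6, 0.4, -2.8]
grip_width: 0.649
```

```bash
python3 p.py .662 -.213 .009 -.252+1.5708
```

```text
t 8.95 pos [ 0.6623 -0.2119  0.014 ] heading -1.818 q6 1.34 grip 0.649 F [ 0.6  0.4 -2.8]
turn deg [ 0.06  0.25 -0.08] | shift cm before turn [0.11 0.5  0.  ] | after turn [0.11 0.5  0.  ]
```

Call:
servo_tool --rows '[[[0,0.3,0],[0,0,0],255],[[0,0.1,0],[0,0,0],255],[[0,0,0],[0,0,0],255]]'

```text
time: 9.25
tool_pos: [0.6624, -0.2121, 0.0098]
ee_rot: [0.435, -0.434, 0.558, -0.557]
contact_force: [0.7, 1.0, -4.0]
grip_width: 0.644
```

```bash
python3 p.py .662 -.213 .009 -.252+1.5708
```

```text
t 9.25 pos [ 0.6624 -0.2121  0.0098] heading -1.818 q6 1.34 grip 0.644 F [ 0.7  1.  -4. ]
turn deg [ 0.04  0.25 -0.07] | shift cm before turn [ 0.1   0.08 -0.02] | after turn [ 0.1   0.08 -0.02]
```

Call:
servo_tool --rows '[[[0,0.1,0],[0,0,0],255],[[0,0.05,0],[0,0,0],255],[[0,0,0],[0,0,0],255]]'

```text
time: 9.55
tool_pos: [0.6626, -0.2121, 0.009]
ee_rot: [0.435, -0.434, 0.558, -0.558]
contact_force: [0.2, -0.6, -3.5]
grip_width: 0.644
```

Call:
servo_tool --rows '[[[0,0.1,0],[0,0,0],255],[[0,0.1,0],[0,0,0],255],[[0,0,0],[0,0,0],255]]'

```text
time: 9.85
tool_pos: [0.6628, -0.2122, 0.009]
ee_rot: [-0.435, 0.434, -0.558, 0.558]
contact_force: [-0.2, 0.3, -3.7]
grip_width: 0.644
```

Call:
servo_tool --rows '[[[0,0.2,0],[0,0,0],255],[[0,0,0],[0,0,0],255]]'

```text
time: 10.05
tool_pos: [0.6631, -0.2123, 0.0092]
ee_rot: [-0.435, 0.434, -0.557, 0.559]
contact_force: [-0.4, -0.2, -3.4]
grip_width: 0.645
```

Call:
servo_tool --rows '[[[0,0.2,0],[0,0,0],255]]'

```text
time: 10.15
tool_pos: [0.6634, -0.2124, 0.0088]
ee_rot: [-0.435, 0.434, -0.557, 0.559]
contact_force: [-7.4, 3.1, 20.9]
grip_width: 0.646
```

Contact confirmed (+21 N while pushing). Release.

Call:
servo_tool --rows '[[[0,-0.1,0],[0,0,0],255],[[0,0,0],[0,0,0],150],[[0,0,0],[0,0,0],100],[[0,0,0],[0,0,0],50],[[0,0,0],[0,0,0],20],[[0,0,0],[0,0,0],0],[[0,0,0],[0,0,0],0],[[0,0,0],[0,0,0],0]]'

```text
time: 10.95
tool_pos: [0.6642, -0.2129, 0.0094]
ee_rot: [-0.436, 0.433, -0.556, 0.56]
contact_force: [-0.0, -0.7, -0.3]
grip_width: 0.998
```

Call:
servo_tool --rows '[[[0,-1,0],[0,0,0],0],[[0,-1,0],[0,0,0],0],[[0,-2,0],[0,0,0],0],[[0,-3,0],[0,0,0],0],[[0,-3,0],[0,0,0],0],[[0,-3,0],[0,0,0],0],[[0,0,0],[0,0,0],0]]'

```text
time: 11.65
tool_pos: [0.6636, -0.2127, 0.1502]
ee_rot: [-0.436, 0.433, -0.555, 0.561]
contact_force: [-0.1, 0.1, 0.6]
grip_width: 1.002
```

```bash
python3 p.py .472 .354 .15 -.39+1.5708
```

```text
t 11.65 pos [ 0.6636 -0.2127  0.1502] heading -1.818 q6 1.34 grip 1.002 F [-0.1  0.1  0.6]
turn deg [-0.59  8.17  0.05] | shift cm before turn [-50.25  -0.4  -32.45] | after turn [-4.513e+01  2.000e-02 -3.927e+01]
```

Call:
servo_tool --rows '[[[-2,0,-1.3],[0,1,0],0],[[-3.8,0,-2.6],[0,1,0],0],[[-3.8,0,-2.6],[0,1,0],0],[[-3.8,0,-2.6],[0,1,0],0],[[-3.8,0,-2.6],[0,1,0],0],[[-3.8,0,-2.6],[0,1,0],0],[[-3.8,0,-2.6],[0,1,0],0],[[-3.8,0,-2.6],[0,1,0],0]]'

```text
time: 12.45
tool_pos: [0.5634, 0.1251, 0.1493]
ee_rot: [-0.393, 0.387, -0.585, 0.594]
contact_force: [1.4, 0.3, 0.1]
grip_width: 0.998
```

```bash
python3 p.py .472 .354 .15 -.39+1.5708
```

```text
t 12.45 pos [0.5634 0.1251 0.1493] heading -1.973 q6 1.99 grip 0.998 F [1.4 0.3 0.1]
turn deg [-0.9  -0.7   0.03] | shift cm before turn [-17.49  -0.35 -17.37] | after turn [-17.7   -0.07 -17.16]
```

Call:
servo_tool --rows '[[[-3,0,-3],[-0.3,0,0],0],[[-3.5,0,-3.5],[-0.3,0,0],0],[[-3.5,0,-3.5],[0,0,0],0],[[-3,0,-3],[0,0,0],0],[[-2,0,-2],[0,0,0],0],[[0,0,0],[0,0,0],0]]'

```text
time: 13.05
tool_pos: [0.4777, 0.3315, 0.1491]
ee_rot: [-0.393, 0.39, -0.587, 0.59]
contact_force: [-0.1, -0.2, 0.6]
grip_width: 1.002
```

```bash
python3 p.py .472 .354 .05 -.39+1.5708
cat > chk.py <<'E'
from h import *
import pickle
from ov import ov
im={n:read_camera(n) for n in("scene","top")}
ms={}
for n in im:
    c=cut_out(n,"heatsink_mid")
    for d in c:
        ys,xs=np.nonzero(d["mask"]); print(n,round(d["confidence"],2),len(xs),xs.mean(),ys.mean())
    g=[d for d in c if abs(np.nonzero(d["mask"])[1].mean()-(250 if n=="scene" else 401))<25]
    if g: ms[n]=g[0]["mask"]
for sel in [tuple(ms)]+[(n,) for n in ms]:
    print(sel,np.round(fit({n:ms[n] for n in sel},"heatsink_mid",.662,-.212,-.25,.003),4))
it=[("heatsink_mid",.663,-.2124,-.247,.003,(0,0,255)),("chassis_floor",.662,-.212,-.252,0,(0,255,255))]
ov(im["scene"],"scene",it,205,295,220,295,5,"pics/d1.png"); ov(im["top"],"top",it,360,440,130,210,5,"pics/d2.png")
a=cv2.imread("pics/d1.png");b=cv2.imread("pics/d2.png");b=b[:a.shape[0]];a=a[:b.shape[0]]
cv2.imwrite("pics/d.png",np.hstack([a[:, :400],b]))
E
python3 chk.py
```

```text
t 13.05 pos [0.4777 0.3315 0.1491] heading -1.968 q6 2.37 grip 1.002 F [-0.1 -0.2  0.6]
turn deg [-0.28 -0.38 -0.05] | shift cm before turn [-1.85  9.91 -1.44] | after turn [-1.87  9.91 -1.38]
scene 0.82 844 250.10663507109004 255.2559241706161
top 0.68 848 402.15212264150944 168.54127358490567
('scene', 'top') [ 0.6618 -0.2113 -0.254   0.0827]
('scene',) [ 0.6597 -0.2107 -0.254   0.0635]
('top',) [ 0.664  -0.2111 -0.2655  0.086 ]
```

View pics/d.png

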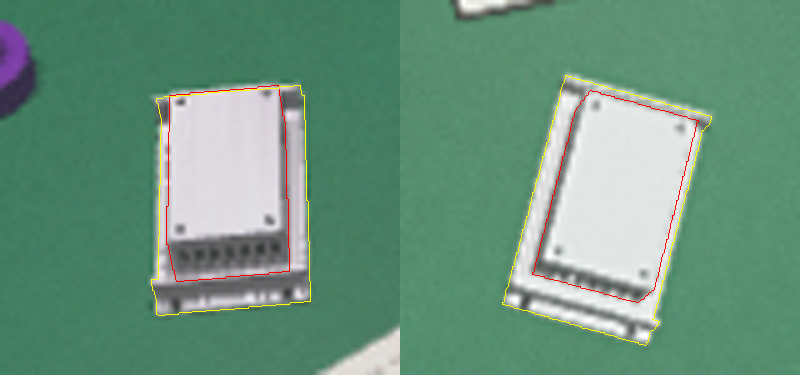

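Call:
servo_tool --rows '[[[-0.9,1.5,-0.7],[-0.3,-0.2,0],0],[[-0.9,1.5,-0.7],[0,0,0],0],[[0,2,0],[0,0,0],0],[[0,2,0],[0,0,0],0],[[0,1,0],[0,0,0],0],[[0,0,0],[0,0,0],0]]'

```text
time: 13.85
tool_pos: [0.4758, 0.3474, 0.0619]
ee_rot: [0.388, -0.389, 0.591, -0.59]
contact_force: [0.3, -0.2, 0.0]
grip_width: 0.998
```

```bash
python3 p.py .472 .354 .035 -.39+1.5708
```

```text
t 13.85 pos [0.4758 0.3474 0.0619] heading -1.978 q6 2.41 grip 0.998 F [ 0.3 -0.2  0. ]
turn deg [ 0.14 -0.96  0.07] | shift cm before turn [-0.45  2.7  -0.61] | after turn [-0.46  2.69 -0.6 ]
```

Call:
servo_tool --rows '[[[-0.3,0.6,-0.4],[0,-0.9,0],0],[[-0.2,0.6,-0.3],[0,0,0],0],[[0,0.6,0],[0,0,0],0],[[0,0.5,0],[0,0,0],0],[[0,0,0],[0,0,0],0]]'

```text
time: 14.35
tool_pos: [0.4719, 0.3557, 0.0386]
ee_rot: [0.394, -0.393, 0.588, -0.587]
contact_force: [-0.2, 0.2, -1.3]
grip_width: 0.996
```

```bash
python3 p.py .472 .354 .009 -.39+1.5708;python3 - <<'E'
from h import *
b=read_camera("scene")
cv2.imwrite("pics/c6.png",cv2.resize(b[110:190,360:460],None,fx=6,fy=6))
E
```

```text
t 14.35 pos [0.4719 0.3557 0.0386] heading -1.961 q6 2.41 grip 0.996 F [-0.2  0.2 -1.3]
turn deg [ 0.03 -0.02 -0.06] | shift cm before turn [0.15 2.96 0.07] | after turn [0.15 2.96 0.07]
```

View pics/c6.png

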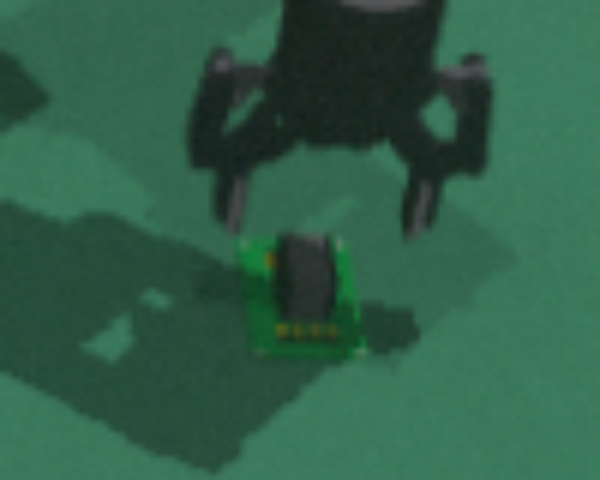

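Call:
servo_tool --rows '[[[0.1,0.8,0.1],[0,0,0],0],[[0,0.8,0],[0,0,0],0],[[0,0.7,0],[0,0,0],0],[[0,0.6,0],[0,0,0],0],[[0,0,0],[0,0,0],0]]'

```text
time: 14.9
tool_pos: [0.473, 0.3542, 0.0076]
ee_rot: [0.394, -0.393, 0.588, -0.587]
contact_force: [-0.2, -0.2, 0.1]
grip_width: 1.001
```

```bash
python3 p.py .472 .354 .009 -.39+1.5708
```

```text
t 14.9 pos [0.473  0.3542 0.0076] heading -1.962 q6 2.4 grip 1.001 F [-0.2 -0.2  0.1]
turn deg [-0.01 -0.05 -0.11] | shift cm before turn [ 0.05 -0.14 -0.08] | after turn [ 0.05 -0.14 -0.08]
```

Call:
servo_tool --rows '[[[0,-0.15,-0.1],[0,0,0],0],[[0,0,0],[0,0,0],80],[[0,0,0],[0,0,0],150],[[0,0,0],[0,0,0],255],[[0,0,0],[0,0,0],255],[[0,0,0],[0,0,0],255],[[0,0,0],[0,0,0],255],[[0,0,0],[0,0,0],255]]'

```text
time: 15.7
tool_pos: [0.4724, 0.3549, 0.0101]
ee_rot: [0.395, -0.392, 0.588, -0.587]
contact_force: [-0.4, -0.4, 0.2]
grip_width: 0.314
```

Call:
servo_tool --rows '[[[0,0,0],[0,0,0],255],[[0,0,0],[0,0,0],255]]'

```text
time: 15.9
tool_pos: [0.4724, 0.3549, 0.0101]
ee_rot: [0.395, -0.392, 0.588, -0.587]
contact_force: [0.3, -0.2, 0.3]
grip_width: 0.313
```

Call:
servo_tool --rows '[[[0,-1,0],[0,0,0],255],[[0,-1,0],[0,0,0],255],[[0,-2,0],[0,0,0],255],[[0,-3,0],[0,0,0],255],[[0,-3,0],[0,0,0],255],[[0,-2,0],[0,0,0],255],[[0,0,0],[0,0,0],255]]'

```text
time: 16.6
tool_pos: [0.4715, 0.3543, 0.1383]
ee_rot: [0.394, -0.392, 0.588, -0.587]
contact_force: [0.5, 0.5, -2.0]
grip_width: 0.312
```

```bash
python3 p.py .662 -.2115 .14 -.252+1.5708;python3 - <<'E'
from h import *
b=read_camera("scene")
cv2.imwrite("pics/c7.png",cv2.resize(b[80:190,360:460],None,fx=5,fy=5))
E
```

```text
t 16.6 pos [0.4715 0.3543 0.1383] heading -1.961 q6 2.4 grip 0.312 F [ 0.5  0.5 -2. ]
turn deg [-0.08 -7.95 -0.15] | shift cm before turn [45.06 -0.25 39.16] | after turn [50.04 -0.17 32.55]
```

View pics/c7.png

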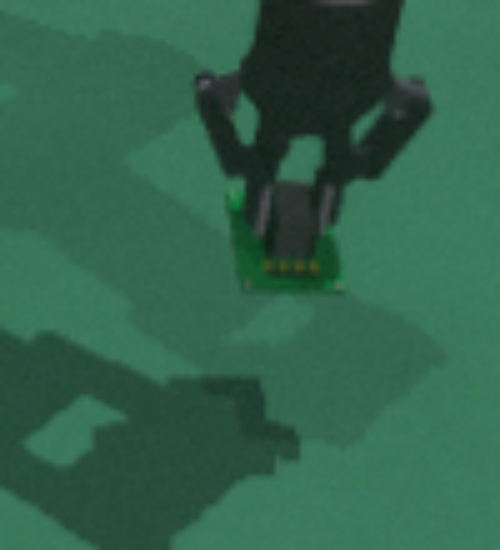

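Call:
servo_tool --rows '[[[0,0,0],[0,-4,0],255],[[0,0,0],[0,-4,0],255],[[2,0,1.3],[0,0,0],255],[[3.6,0,2.4],[0,0,0],255],[[3.6,0,2.4],[0,0,0],255],[[3.6,0,2.4],[0,0,0],255],[[3.6,0,2.4],[0,0,0],255],[[3.6,0,2.4],[0,0,0],255]]'

```text
time: 17.45
tool_pos: [0.5474, 0.1235, 0.1257]
ee_rot: [0.432, -0.443, 0.559, -0.552]
contact_force: [1.8, 0.1, -1.6]
grip_width: 0.315
```

```bash
python3 p.py .662 -.2115 .14 -.252+1.5708
```

```text
t 17.45 pos [0.5474 0.1235 0.1257] heading -1.807 q6 1.82 grip 0.315 F [ 1.8  0.1 -1.6]
turn deg [0.94 0.92 0.36] | shift cm before turn [29.9  -1.56 18.95] | after turn [29.59 -1.43 19.45]
```

Call:
servo_tool --rows '[[[3.6,-0.2,2.4],[0.9,0.5,0.3],255],[[3.6,-0.2,2.4],[0,0.4,0],255],[[3.6,-0.2,2.4],[0,0,0],255],[[3.6,-0.2,2.4],[0,0,0],255],[[3.6,-0.2,2.4],[0,0,0],255],[[3.6,-0.2,2.4],[0,0,0],255],[[3,0,2],[0,0,0],255],[[0,0,0],[0,0,0],255]]'

```text
time: 18.25
tool_pos: [0.6436, -0.1723, 0.1233]
ee_rot: [0.427, -0.436, 0.566, -0.555]
contact_force: [-0.6, 0.4, -2.6]
grip_width: 0.318
```

```bash
python3 p.py .662 -.2115 .14 -.252+1.5708
```

```text
t 18.25 pos [ 0.6436 -0.1723  0.1233] heading -1.829 q6 1.39 grip 0.318 F [-0.6  0.4 -2.6]
turn deg [ 1.17 -0.38  0.06] | shift cm before turn [ 3.32 -1.72  2.75] | after turn [ 3.34 -1.67  2.76]
```

Call:
servo_tool --rows '[[[1.3,0,1.0],[0.6,-0.2,0],255],[[1.2,0.4,1.0],[0.6,-0.2,0],255],[[0.8,0.4,0.7],[0,0,0],255],[[0,0.4,0],[0,0,0],255],[[0,0,0],[0,0,0],255]]'

```text
time: 18.75
tool_pos: [0.6613, -0.2125, 0.1056]
ee_rot: [0.433, -0.434, 0.56, -0.557]
contact_force: [0.4, 0.3, -2.5]
grip_width: 0.314
```

```bash
python3 p.py .662 -.2115 .07 -.252+1.5708
```

```text
t 18.75 pos [ 0.6613 -0.2125  0.1056] heading -1.821 q6 1.34 grip 0.314 F [ 0.4  0.3 -2.5]
turn deg [ 0.26  0.11 -0.05] | shift cm before turn [-0.11  3.56  0.06] | after turn [-0.11  3.56  0.05]
```

Call:
servo_tool --rows '[[[-0.1,0.9,0],[0.2,0,0],255],[[0,0.9,0],[0,0,0],255],[[0,0.9,0],[0,0,0],255],[[0,0.8,0],[0,0,0],255],[[0,0,0],[0,0,0],255]]'

```text
time: 19.25
tool_pos: [0.6611, -0.2088, 0.0673]
ee_rot: [0.434, -0.435, 0.559, -0.557]
contact_force: [0.0, -0.8, -1.8]
grip_width: 0.315
```

```bash
python3 p.py .662 -.2115 .049 -.252+1.5708;python3 - <<'E'
from ov import *
b=read_camera("scene");z=get_obs()["tool_pos"]
ov(b,"scene",[("board_mid",z[0],z[1],-.25,z[2]-.0101,(0,0,255)),("heatsink_mid",.662,-.2115,-.252,.003,(0,255,255))],200,300,210,300,7,"pics/c8.png")
E
```

```text
t 19.25 pos [ 0.6611 -0.2088  0.0673] heading -1.818 q6 1.34 grip 0.315 F [ 0.  -0.8 -1.8]
turn deg [ 0.13  0.26 -0.08] | shift cm before turn [0.24 1.83 0.16] | after turn [0.24 1.83 0.16]
```

View pics/c8.png

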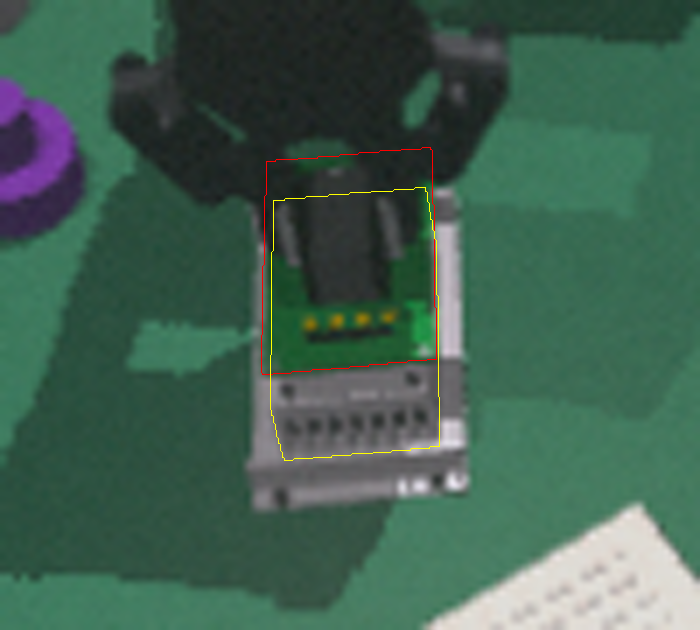

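Call:
servo_tool --rows '[[[0.2,0.5,0.15],[0,0.2,0],255],[[0,0.5,0],[0,0,0],255],[[0,0.4,0],[0,0,0],255],[[0,0,0],[0,0,0],255]]'

```text
time: 19.7
tool_pos: [0.6628, -0.2118, 0.0537]
ee_rot: [0.434, -0.433, 0.559, -0.559]
contact_force: [0.1, -0.0, -0.9]
grip_width: 0.313
```

```bash
python3 p.py .662 -.2115 .049 -.252+1.5708
```

```text
t 19.7 pos [ 0.6628 -0.2118  0.0537] heading -1.822 q6 1.34 grip 0.313 F [ 0.1 -0.  -0.9]
turn deg [-0.03  0.02 -0.05] | shift cm before turn [-0.01  0.47 -0.09] | after turn [-0.01  0.47 -0.09]
```

Call:
servo_tool --rows '[[[0,0.3,0],[0,0,0],255],[[0,0.2,0],[0,0,0],255]]'

```text
time: 19.9
tool_pos: [0.663, -0.2119, 0.0491]
ee_rot: [-0.434, 0.433, -0.559, 0.559]
contact_force: [-4.0, 2.3, 11.0]
grip_width: 0.309
```

Call:
servo_tool --rows '[[[0,0.2,0],[0,0,0],255]]'

```text
time: 20.0
tool_pos: [0.6631, -0.2119, 0.0491]
ee_rot: [-0.434, 0.433, -0.558, 0.559]
contact_force: [-9.9, 3.1, 20.9]
grip_width: 0.317
```

Call:
servo_tool --rows '[[[0,-0.1,0],[0,0,0],255],[[0,0,0],[0,0,0],200],[[0,0,0],[0,0,0],170],[[0,0,0],[0,0,0],140],[[0,0,0],[0,0,0],100],[[0,0,0],[0,0,0],50],[[0,0,0],[0,0,0],0],[[0,0,0],[0,0,0],0]]'

```text
time: 20.8
tool_pos: [0.6636, -0.2122, 0.0509]
ee_rot: [-0.434, 0.432, -0.558, 0.56]
contact_force: [-0.7, -0.7, -1.2]
grip_width: 1.0
```

Call:
servo_tool --rows '[[[0,-1,0],[0,0,0],0],[[0,-1,0],[0,0,0],0],[[0,-2,0],[0,0,0],0],[[0,-3,0],[0,0,0],0],[[0,-3,0],[0,0,0],0],[[0,0,0],[0,0,0],0]]'

```text
time: 21.4
tool_pos: [0.6634, -0.2122, 0.1589]
ee_rot: [-0.435, 0.432, -0.557, 0.561]
contact_force: [-0.3, 0.3, -0.2]
grip_width: 0.999
```

```bash
python3 p.py .653 .2165 .15 -.338+1.5708
```

```text
t 21.4 pos [ 0.6634 -0.2122  0.1589] heading -1.822 q6 1.34 grip 0.999 F [-0.3  0.3 -0.2]
turn deg [-0.38  4.96  0.02] | shift cm before turn [-41.26   0.79 -11.68] | after turn [-40.1    0.89 -15.2 ]
```

Call:
servo_tool --rows '[[[0,0,0],[0,4.9,0],0],[[-2,0,-0.8],[0,0,0],0],[[-3.8,0,-1.45],[0,0,0],0],[[-3.8,0,-1.45],[0,0,0],0],[[-3.8,0,-1.45],[0,0,0],0],[[-3.8,0,-1.45],[0,0,0],0],[[-3.8,0,-1.45],[0,0,0],0],[[-3.8,0,-1.45],[0,0,0],0]]'

```text
time: 22.2
tool_pos: [0.6528, 0.0636, 0.1589]
ee_rot: [-0.41, 0.408, -0.575, 0.579]
contact_force: [0.2, -1.0, 0.3]
grip_width: 1.004
```

```bash
python3 p.py .653 .2165 .15 -.338+1.5708
```

```text
t 22.2 pos [0.6528 0.0636 0.1589] heading -1.908 q6 1.83 grip 1.004 F [ 0.2 -1.   0.3]
turn deg [-0.36  0.05  0.02] | shift cm before turn [-14.44   0.85  -5.04] | after turn [-14.44   0.89  -5.05]
```

Call:
servo_tool --rows '[[[-3.7,0,-1.3],[-0.3,0,0],0],[[-3.7,0,-1.3],[0,0,0],0],[[-3,0,-1],[0,0,0],0],[[-2,0,-0.7],[0,0,0],0],[[0,0,0],[0,0,0],0]]'

```text
time: 22.7
tool_pos: [0.6465, 0.2113, 0.158]
ee_rot: [0.413, -0.415, 0.574, -0.572]
contact_force: [-0.4, -1.0, -0.7]
grip_width: 1.007
```

```bash
python3 p.py .653 .2165 .06 -.338+1.5708
cat > chk2.py <<'E'
from h import *
from ov import ov
im={n:read_camera(n) for n in("scene","top")}
ms={}
for n in im:
    c=cut_out(n,"board_mid")
    for d in c:
        ys,xs=np.nonzero(d["mask"]); print(n,round(d["confidence"],2),len(xs),xs.mean(),ys.mean())
    g=[d for d in c if abs(np.nonzero(d["mask"])[1].mean()-(250 if n=="scene" else 401))<25]
    if g: ms[n]=g[0]["mask"]
for sel in [tuple(ms)]+[(n,) for n in ms]:
    if sel: print(sel,np.round(fit({n:ms[n] for n in sel},"board_mid",.662,-.212,-.25,.039),4))
it=[("board_mid",.6625,-.212,-.25,.039,(0,0,255)),("heatsink_mid",.662,-.2115,-.252,.003,(0,255,255))]
ov(im["scene"],"scene",it,205,285,220,295,5,"pics/d1.png"); ov(im["top"],"top",it,360,440,130,205,5,"pics/d2.png")
a=cv2.imread("pics/d1.png");b=cv2.imread("pics/d2.png")
cv2.imwrite("pics/e.png",np.hstack([a,b]))
E
python3 chk2.py
```

```text
t 22.7 pos [0.6465 0.2113 0.158 ] heading -1.891 q6 2.03 grip 1.007 F [-0.4 -1.  -0.7]
turn deg [0.21 1.03 0.  ] | shift cm before turn [-0.7   9.8   0.49] | after turn [-0.71  9.8   0.44]
scene 0.83 751 249.53661784287615 252.4380825565912
top 0.6 830 403.63614457831324 165.82048192771083
('scene', 'top') [ 0.6656 -0.2119 -0.2343  0.0558]
('scene',) [ 0.6641 -0.2118 -0.2566  0.0394]
('top',) [ 0.667  -0.2113 -0.2545  0.0562]
```

View pics/e.png

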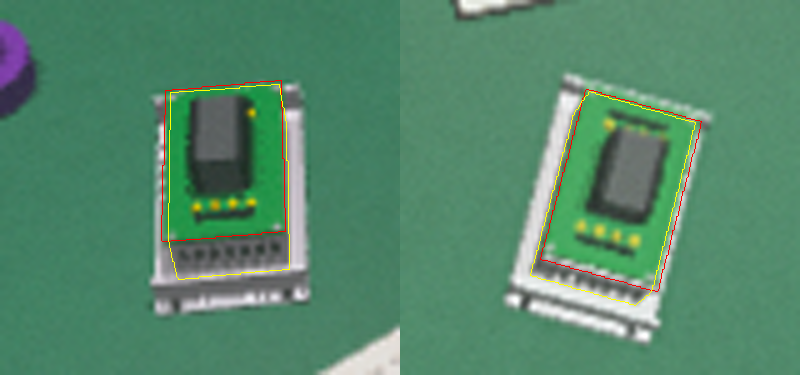

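Call:
servo_tool --rows '[[[-0.4,1,0.2],[0.2,1,0],0],[[-0.3,2,0.2],[0,0,0],0],[[0,2,0],[0,0,0],0],[[0,2,0],[0,0,0],0],[[0,1,0],[0,0,0],0],[[0,0,0],[0,0,0],0]]'

```text
time: 23.5
tool_pos: [0.6555, 0.2066, 0.0731]
ee_rot: [-0.404, 0.404, -0.58, 0.581]
contact_force: [-0.2, -0.0, 0.2]
grip_width: 1.003
```

```bash
python3 p.py .653 .2165 .045 -.338+1.5708
```

```text
t 23.5 pos [0.6555 0.2066 0.0731] heading -1.926 q6 2.06 grip 1.003 F [-0.2 -0.   0.2]
turn deg [-0.07 -0.98  0.07] | shift cm before turn [-0.84  2.81 -0.58] | after turn [-0.85  2.81 -0.57]
```

Call:
servo_tool --rows '[[[-0.5,0.8,-0.3],[0,-0.9,0],0],[[-0.4,0.8,-0.2],[0,0,0],0],[[0,0.6,0],[0,0,0],0],[[0,0.4,0],[0,0,0],0],[[0,0,0],[0,0,0],0]]'

```text
time: 24.0
tool_pos: [0.6549, 0.2175, 0.047]
ee_rot: [-0.409, 0.407, -0.576, 0.578]
contact_force: [-0.2, -0.0, 0.5]
grip_width: 1.003
```

```bash
python3 p.py .653 .2165 .007 -.338+1.5708;python3 - <<'E'
from ov import *
b=read_camera("scene");z=get_obs()["tool_pos"]
ov(b,"scene",[("cover_mid",.653,.2165,-.338,0,(0,0,255))],350,450,150,240,6,"pics/c9.png")
E
```

```text
t 24.0 pos [0.6549 0.2175 0.047 ] heading -1.91 q6 2.06 grip 1.003 F [-0.2 -0.   0.5]
turn deg [-0.25 -0.06 -0.02] | shift cm before turn [ 0.16  4.   -0.17] | after turn [ 0.16  4.   -0.15]
```

View pics/c9.png

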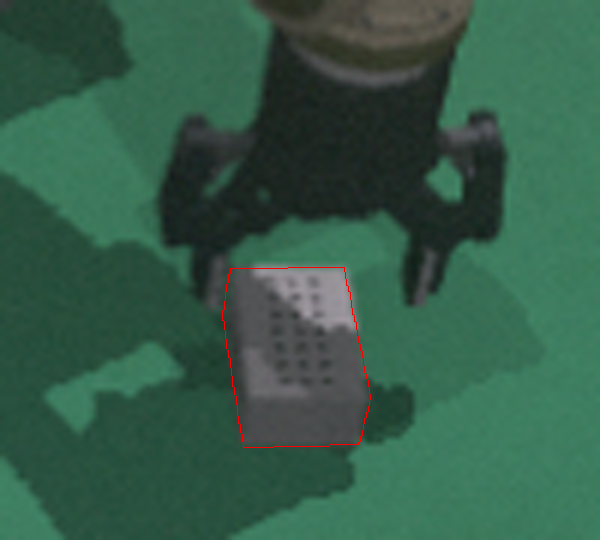

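Call:
servo_tool --rows '[[[0.15,0.8,-0.15],[-0.2,0,0],0],[[0,0.8,0],[0,0,0],0],[[0,0.8,0],[0,0,0],0],[[0,0.8,0],[0,0,0],0],[[0,0,0],[0,0,0],0]]'

```text
time: 24.55
tool_pos: [0.6532, 0.2163, 0.0129]
ee_rot: [-0.409, 0.408, -0.577, 0.578]
contact_force: [-0.2, 0.3, -0.1]
grip_width: 0.999
```

```bash
python3 p.py .653 .2165 .007 -.338+1.5708
```

```text
t 24.55 pos [0.6532 0.2163 0.0129] heading -1.91 q6 2.06 grip 0.999 F [-0.2  0.3 -0.1]
turn deg [-0.09 -0.08 -0.05] | shift cm before turn [-0.01  0.59 -0.03] | after turn [-0.01  0.59 -0.03]
```

Call:
servo_tool --rows '[[[0,0.55,0],[0,0,0],0],[[0,0,0],[0,0,0],60],[[0,0,0],[0,0,0],255],[[0,0,0],[0,0,0],255],[[0,0,0],[0,0,0],255],[[0,0,0],[0,0,0],255],[[0,0,0],[0,0,0],255]]'

```text
time: 25.25
tool_pos: [0.6536, 0.2163, 0.0075]
ee_rot: [-0.409, 0.407, -0.577, 0.578]
contact_force: [0.3, -0.2, -1.2]
grip_width: 0.622
```

Call:
servo_tool --rows '[[[0,-1,0],[0,0,0],255],[[0,-1,0],[0,0,0],255],[[0,-2,0],[0,0,0],255],[[0,-3,0],[0,0,0],255],[[0,-3,0],[0,0,0],255],[[0,-3,0],[0,0,0],255],[[0,-1,0],[0,0,0],255],[[0,0,0],[0,0,0],255]]'

```text
time: 26.05
tool_pos: [0.6529, 0.2163, 0.1575]
ee_rot: [-0.41, 0.407, -0.577, 0.578]
contact_force: [0.6, 0.0, -1.9]
grip_width: 0.624
```

```bash
python3 p.py .664 -.212 .15 -.252+1.5708;python3 - <<'E'
from ov import *
b=read_camera("scene")
ov(b,"scene",[],350,450,120,230,5,"pics/c10.png")
E
```

```text
t 26.05 pos [0.6529 0.2163 0.1575] heading -1.91 q6 2.06 grip 0.624 F [ 0.6  0.  -1.9]
turn deg [-0.24 -5.   -0.12] | shift cm before turn [40.02  0.72 15.3 ] | after turn [41.2   0.75 11.76]
```

View pics/c10.png

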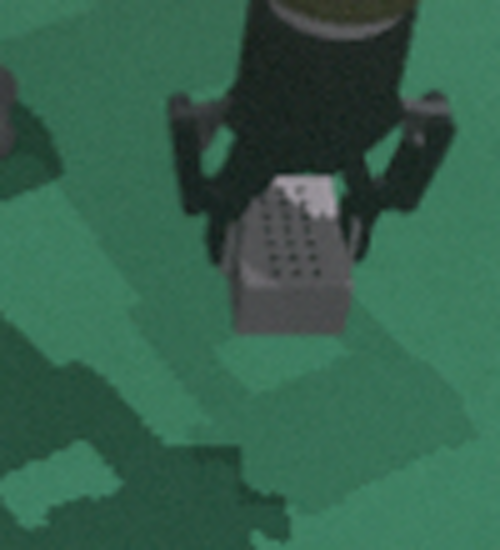

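Call:
servo_tool --rows '[[[0,0,0],[0,-5,0],255],[[2,0,0.6],[0,0,0],255],[[3.8,0,1.1],[0,0,0],255],[[3.8,0,1.1],[0,0,0],255],[[3.8,0,1.1],[0,0,0],255],[[3.8,0,1.1],[0,0,0],255],[[3.8,0,1.1],[0,0,0],255],[[3.8,0,1.1],[0,0,0],255]]'

```text
time: 26.9
tool_pos: [0.6565, -0.0448, 0.1403]
ee_rot: [0.432, -0.442, 0.561, -0.551]
contact_force: [0.5, 0.0, -0.8]
grip_width: 0.621
```

```bash
python3 p.py .664 -.212 .15 -.252+1.5708
```

```text
t 26.9 pos [ 0.6565 -0.0448  0.1403] heading -1.81 q6 1.56 grip 0.621 F [ 0.5  0.  -0.8]
turn deg [1.19 0.73 0.12] | shift cm before turn [16.06 -1.04  4.67] | after turn [16.   -0.97  4.9 ]
```

Call:
servo_tool --rows '[[[3.6,-0.3,1.1],[0.6,0.7,0.1],255],[[3.6,-0.3,1.1],[0.6,0,0],255],[[3.2,-0.3,1],[0,0,0],255],[[2.6,-0.2,0.8],[0,0,0],255],[[1.5,0,0.4],[0,0,0],255],[[0,0,0],[0,0,0],255]]'

```text
time: 27.5
tool_pos: [0.6587, -0.2067, 0.1381]
ee_rot: [0.428, -0.435, 0.566, -0.555]
contact_force: [-0.6, 0.4, -1.7]
grip_width: 0.62
```

```bash
python3 p.py .664 -.212 .12 -.252+1.5708
```

```text
t 27.5 pos [ 0.6587 -0.2067  0.1381] heading -1.829 q6 1.36 grip 0.62 F [-0.6  0.4 -1.7]
turn deg [ 1.05 -0.38 -0.11] | shift cm before turn [0.38 1.8  0.68] | after turn [0.38 1.81 0.65]
```

Call:
servo_tool --rows '[[[0.2,0.5,0.3],[0.6,-0.2,0],255],[[0.2,0.5,0.3],[0.5,-0.2,0],255],[[0,0.6,0],[0,0,0],255],[[0,0,0],[0,0,0],255],[[0,0,0],[0,0,0],255]]'

```text
time: 28.0
tool_pos: [0.6635, -0.2071, 0.1181]
ee_rot: [0.435, -0.434, 0.559, -0.556]
contact_force: [1.7, -0.8, -1.8]
grip_width: 0.62
```

```bash
python3 p.py .664 -.212 .09 -.252+1.5708
```

```text
t 28.0 pos [ 0.6635 -0.2071  0.1181] heading -1.817 q6 1.34 grip 0.62 F [ 1.7 -0.8 -1.8]
turn deg [ 0.12  0.32 -0.23] | shift cm before turn [0.47 2.81 0.17] | after turn [0.46 2.81 0.17]
```

Call:
servo_tool --rows '[[[0.4,0.7,0.15],[0,0.3,-0.2],255],[[0,0.7,0],[0,0,0],255],[[0,0.7,0],[0,0,0],255],[[0,0,0],[0,0,0],255],[[0,0,0],[0,0,0],255]]'

```text
time: 28.5
tool_pos: [0.6641, -0.2109, 0.0953]
ee_rot: [0.433, -0.434, 0.559, -0.558]
contact_force: [-0.8, 0.0, -1.4]
grip_width: 0.62
```

```bash
python3 p.py .664 -.212 .0495 -.252+1.5708;python3 - <<'E'
from ov import *
b=read_camera("scene");z=get_obs()["tool_pos"]
ov(b,"scene",[("cover_mid",z[0],z[1],-.25,z[2]-.0075,(0,0,255)),("board_mid",.664,-.212,-.252,.039,(0,255,255))],200,300,210,300,7,"pics/c11.png")
E
```

```text
t 28.5 pos [ 0.6641 -0.2109  0.0953] heading -1.822 q6 1.35 grip 0.62 F [-0.8  0.  -1.4]
turn deg [ 0.12  0.04 -0.01] | shift cm before turn [0.11 4.58 0.03] | after turn [0.11 4.58 0.02]
```

View pics/c11.png

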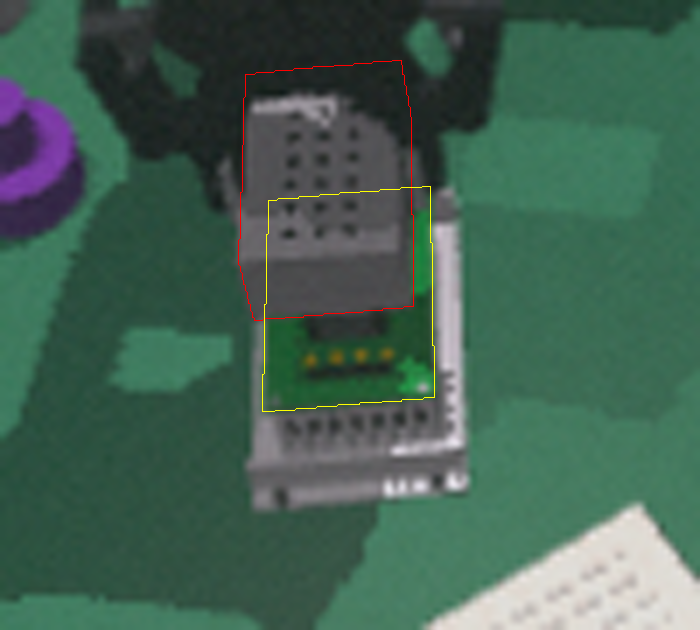

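Call:
servo_tool --rows '[[[0.1,0.7,0],[0,0,0],255],[[0,0.7,0],[0,0,0],255],[[0,0.7,0],[0,0,0],255],[[0,0.7,0],[0,0,0],255],[[0,0,0],[0,0,0],255]]'

```text
time: 29.05
tool_pos: [0.6636, -0.212, 0.0648]
ee_rot: [0.433, -0.434, 0.559, -0.558]
contact_force: [-0.3, -0.3, -2.7]
grip_width: 0.618
```

```bash
python3 p.py .664 -.212 .0495 -.252+1.5708
```

```text
t 29.05 pos [ 0.6636 -0.212   0.0648] heading -1.822 q6 1.34 grip 0.618 F [-0.3 -0.3 -2.7]
turn deg [ 0.12  0.04 -0.02] | shift cm before turn [-0.01  1.53  0.04] | after turn [-0.01  1.53  0.04]
```

Call:
servo_tool --rows '[[[0,0.5,0],[0,0,0],255],[[0,0.5,0],[0,0,0],255],[[0,0.2,0],[0,0,0],255],[[0,0.2,0],[0,0,0],255]]'

```text
time: 29.45
tool_pos: [0.6639, -0.2121, 0.0499]
ee_rot: [0.433, -0.434, 0.559, -0.558]
contact_force: [0.5, 0.4, -1.6]
grip_width: 0.619
```

Call:
servo_tool --rows '[[[0,0.2,0],[0,0,0],255]]'

```text
time: 29.55
tool_pos: [0.6639, -0.2121, 0.0491]
ee_rot: [0.433, -0.434, 0.559, -0.558]
contact_force: [-7.5, 3.1, 17.7]
grip_width: 0.621
```

Contact; release and retreat.

Call:
servo_tool --rows '[[[0,-0.1,0],[0,0,0],255],[[0,0,0],[0,0,0],150],[[0,0,0],[0,0,0],90],[[0,0,0],[0,0,0],50],[[0,0,0],[0,0,0],20],[[0,0,0],[0,0,0],0],[[0,0,0],[0,0,0],0]]'

```text
time: 30.25
tool_pos: [0.6646, -0.2124, 0.0512]
ee_rot: [-0.434, 0.433, -0.558, 0.559]
contact_force: [-0.3, -0.1, 0.0]
grip_width: 0.998
```

Call:
servo_tool --rows '[[[0,-1,0],[0,0,0],0],[[0,-1,0],[0,0,0],0],[[0,-2,0],[0,0,0],0],[[0,-3,0],[0,0,0],0],[[0,-3,0],[0,0,0],0],[[0,-2,0],[0,0,0],0],[[0,0,0],[0,0,0],0]]'

```text
time: 30.95
tool_pos: [0.6645, -0.2123, 0.1811]
ee_rot: [-0.434, 0.433, -0.557, 0.56]
contact_force: [0.3, -0.1, 1.0]
grip_width: 0.999
```

```bash
python3 p.py .4404 -.3195 .15 -1.5708
```

```text
t 30.95 pos [ 0.6645 -0.2123  0.1811] heading -1.822 q6 1.34 grip 0.999 F [ 0.3 -0.1  1. ]
turn deg [ -0.27 -14.39   0.12] | shift cm before turn [ 15.95   3.03 -19.06] | after turn [ 10.72   3.11 -22.41]
```

Call:
servo_tool --rows '[[[0,0,0],[0,-7,0],0],[[0,0,0],[0,-7,0],0],[[1.6,0,-3.5],[0,0,0],0],[[1.7,0,-3.7],[0,0,0],0],[[1.7,0,-3.7],[0,0,0],0],[[1.7,0,-3.7],[0,0,0],0],[[1.7,0,-3.7],[0,0,0],0],[[1.2,0,-2.5],[0,0,0],0]]'

```text
time: 31.75
tool_pos: [0.45, -0.3081, 0.1747]
ee_rot: [0.503, -0.502, 0.498, -0.498]
contact_force: [-0.3, -0.8, 0.5]
grip_width: 1.002
```

Call:
servo_tool --rows '[[[0,0,0],[0,0,0],0]]'

```text
time: 31.85
tool_pos: [0.4473, -0.3091, 0.1744]
ee_rot: [0.502, -0.501, 0.499, -0.498]
contact_force: [0.3, -0.5, 0.5]
grip_width: 1.0
```

```bash
python3 p.py .4404 -.3195 .08 -1.5708
cat > chk3.py <<'E'
from h import *
from ov import ov
im={n:read_camera(n) for n in("scene","top")}
ms={}
for n in im:
    c=cut_out(n,"cover_mid")
    for d in c:
        ys,xs=np.nonzero(d["mask"]); print(n,round(d["confidence"],2),len(xs),xs.mean(),ys.mean())
    g=[d for d in c if abs(np.nonzero(d["mask"])[1].mean()-(250 if n=="scene" else 401))<25]
    if g: ms[n]=g[0]["mask"]
for sel in [tuple(ms)]+[(n,) for n in ms]:
    if sel: print(sel,np.round(fit({n:ms[n] for n in sel},"cover_mid",.664,-.212,-.25,.042),4))
it=[("cover_mid",.664,-.212,-.25,.042,(0,0,255))]
ov(im["scene"],"scene",it,205,285,215,290,5,"pics/d1.png"); ov(im["top"],"top",it,360,440,125,200,5,"pics/d2.png")
a=cv2.imread("pics/d1.png");b=cv2.imread("pics/d2.png")
cv2.imwrite("pics/f.png",np.hstack([a,b]))
E
python3 chk3.py
```

```text
t 31.85 pos [ 0.4473 -0.3091  0.1744] heading -1.565 q6 0.74 grip 1.0 F [ 0.3 -0.5  0.5]
turn deg [ 0.03  0.36 -0.1 ] | shift cm before turn [ 1.05  9.44 -0.69] | after turn [ 1.04  9.44 -0.69]
scene 0.83 796 248.32412060301507 248.53015075376885
top 0.62 845 405.24142011834317 164.37633136094675
('scene', 'top') [ 0.6655 -0.2117 -0.3015  0.0635]
('scene',) [ 0.6652 -0.2119 -0.2757  0.0575]
('top',) [ 0.6657 -0.2107 -0.3124  0.0558]
```

View pics/f.png

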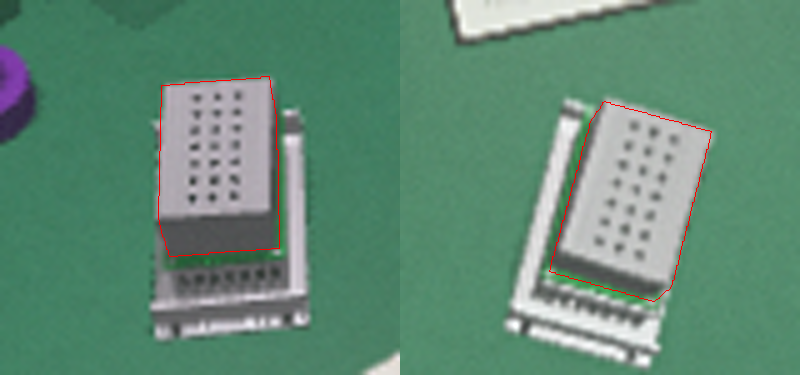

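Call:
servo_tool --rows '[[[0.5,1.5,-0.4],[0,0.3,0],0],[[0.5,1.5,-0.3],[0,0,0],0],[[0,2,0],[0,0,0],0],[[0,2,0],[0,0,0],0],[[0,1,0],[0,0,0],0],[[0,0,0],[0,0,0],0]]'

```text
time: 32.65
tool_pos: [0.4499, -0.3149, 0.0911]
ee_rot: [0.504, -0.503, 0.496, -0.497]
contact_force: [-1.2, -1.2, 0.4]
grip_width: 1.003
```

```bash
python3 p.py .4404 -.3195 .06 -1.5708
```

```text
t 32.65 pos [ 0.4499 -0.3149  0.0911] heading -1.557 q6 0.73 grip 1.003 F [-1.2 -1.2  0.4]
turn deg [-0.18  0.82 -0.  ] | shift cm before turn [ 0.45  3.1  -0.97] | after turn [ 0.46  3.11 -0.95]
```

Call:
servo_tool --rows '[[[0.3,0.6,-0.6],[-0.2,0.8,0],0],[[0.2,0.6,-0.4],[0,0,0],0],[[0,0.6,0],[0,0,0],0],[[0,0.6,0],[0,0,0],0],[[0,0,0],[0,0,0],0]]'

```text
time: 33.15
tool_pos: [0.4405, -0.3209, 0.0671]
ee_rot: [-0.5, 0.5, -0.499, 0.501]
contact_force: [-0.9, 0.6, 0.3]
grip_width: 1.003
```

```bash
python3 p.py .4404 -.3195 .031 -1.5708;python3 - <<'E'
from ov import *
b=read_camera("scene");z=get_obs()["tool_pos"]
ov(b,"scene",[("weight_knob",.4404,-.3195,0,0,(0,0,255))],150,240,150,250,6,"pics/c12.png")
E
```

```text
t 33.15 pos [ 0.4405 -0.3209  0.0671] heading -1.571 q6 0.72 grip 1.003 F [-0.9  0.6  0.3]
turn deg [-0.11  0.    0.16] | shift cm before turn [-0.15  3.61 -0.02] | after turn [-0.14  3.61 -0.01]
```

View pics/c12.png

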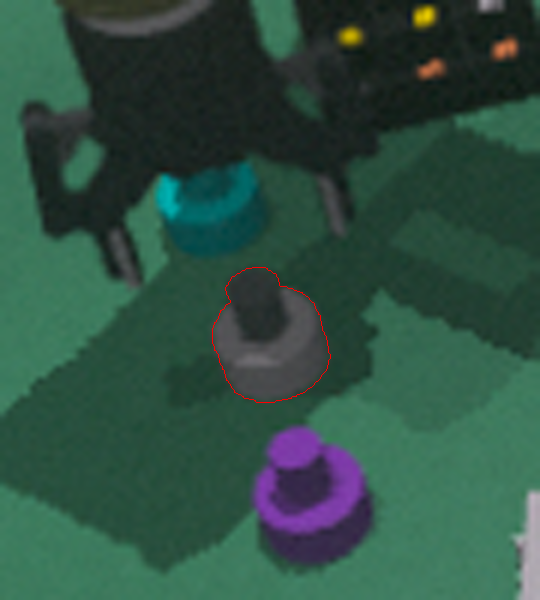

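Call:
servo_tool --rows '[[[-0.1,0.7,0],[-0.1,0,0.1],0],[[0,0.7,0],[0,0,0],0],[[0,0.7,0],[0,0,0],0],[[0,0.7,0],[0,0,0],0],[[0,0.5,0],[0,0,0],0],[[0,0,0],[0,0,0],0]]'

```text
time: 33.8
tool_pos: [0.4409, -0.32, 0.0316]
ee_rot: [-0.5, 0.5, -0.499, 0.5]
contact_force: [0.2, 0.0, 0.0]
grip_width: 1.004
```

```bash
python3 p.py .4404 -.3195 .031 -1.5708
```

```text
t 33.8 pos [ 0.4409 -0.32    0.0316] heading -1.57 q6 0.73 grip 1.004 F [0.2 0.  0. ]
turn deg [-0.03  0.02  0.08] | shift cm before turn [-0.05  0.06 -0.05] | after turn [-0.05  0.06 -0.05]
```

Call:
servo_tool --rows '[[[0,0,0],[0,0,0],80],[[0,0,0],[0,0,0],150],[[0,0,0],[0,0,0],255],[[0,0,0],[0,0,0],255],[[0,0,0],[0,0,0],255],[[0,0,0],[0,0,0],255],[[0,0,0],[0,0,0],255],[[0,0,0],[0,0,0],255]]'

```text
time: 34.6
tool_pos: [0.4413, -0.3203, 0.0324]
ee_rot: [-0.5, 0.5, -0.499, 0.501]
contact_force: [0.1, 0.9, -0.2]
grip_width: 0.259
```

Call:
servo_tool --rows '[[[0,0,0],[0,0,0],255],[[0,-1,0],[0,0,0],255],[[0,-1,0],[0,0,0],255],[[0,-2,0],[0,0,0],255],[[0,-3,0],[0,0,0],255],[[0,-3,0],[0,0,0],255],[[0,-3,0],[0,0,0],255],[[0,0,0],[0,0,0],255]]'

```text
time: 35.4
tool_pos: [0.44, -0.3189, 0.1699]
ee_rot: [-0.5, 0.5, -0.5, 0.5]
contact_force: [0.5, -0.2, -3.7]
grip_width: 0.26
```

```bash
python3 p.py .665 -.212 .17 -1.5708;python3 - <<'E'
from ov import *
b=read_camera("scene")
ov(b,"scene",[],140,250,110,240,4,"pics/c13.png")
E
```

```text
t 35.4 pos [ 0.44   -0.3189  0.1699] heading -1.57 q6 0.73 grip 0.26 F [ 0.5 -0.2 -3.7]
turn deg [0.03 0.02 0.02] | shift cm before turn [-1.069e+01 -2.000e-02  2.250e+01] | after turn [-1.069e+01 -1.000e-02  2.250e+01]
```

View pics/c13.png

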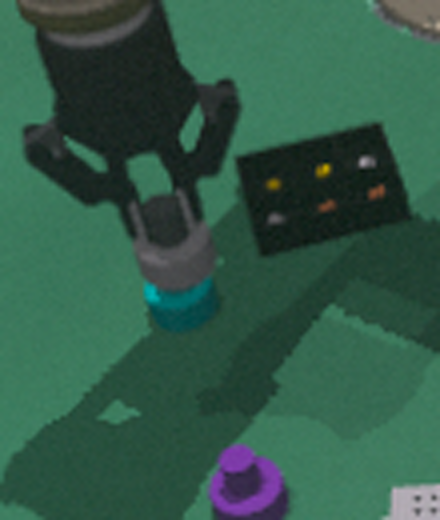

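Call:
servo_tool --rows '[[[-1,-0.1,2],[0,0,0],255],[[-1.7,-0.1,3.5],[0,0,0],255],[[-1.7,-0.1,3.5],[0,0,0],255],[[-1.7,-0.1,3.5],[0,0,0],255],[[-1.7,-0.1,3.5],[0,0,0],255],[[-1.2,-0.1,2.5],[0,0,0],255],[[-0.8,0,1.5],[0,0,0],255],[[0,0,0],[0,0,0],255]]'

```text
time: 36.25
tool_pos: [0.6416, -0.2133, 0.1571]
ee_rot: [0.497, -0.501, 0.511, -0.491]
contact_force: [-0.9, 0.1, -3.0]
grip_width: 0.259
```

```bash
python3 p.py .665 -.212 .14 -1.5708
```

```text
t 36.25 pos [ 0.6416 -0.2133  0.1571] heading -1.574 q6 1.08 grip 0.259 F [-0.9  0.1 -3. ]
turn deg [ 1.38 -0.15 -0.92] | shift cm before turn [-0.11  1.66  2.38] | after turn [-0.13  1.71  2.34]
```

Call:
servo_tool --rows '[[[0,0,0.9],[0.7,0,-0.5],255],[[-0.1,0.2,0.9],[0.7,-0.1,-0.4],255],[[0,0.3,0.4],[0,0,0],255],[[0,0,0],[0,0,0],255],[[0,0,0],[0,0,0],255]]'

```text
time: 36.75
tool_pos: [0.6626, -0.2134, 0.1474]
ee_rot: [0.499, -0.5, 0.502, -0.499]
contact_force: [0.6, -0.1, -3.7]
grip_width: 0.258
```

```bash
python3 p.py .665 -.212 .125 -1.5708
```

```text
t 36.75 pos [ 0.6626 -0.2134  0.1474] heading -1.574 q6 1.09 grip 0.258 F [ 0.6 -0.1 -3.7]
turn deg [ 0.23 -0.15 -0.09] | shift cm before turn [-0.14  2.24  0.25] | after turn [-0.14  2.24  0.24]
```

Call:
servo_tool --rows '[[[-0.1,0.6,0.2],[0.2,0,0],255],[[0,0.6,0],[0,0,0],255],[[0,0.6,0],[0,0,0],255],[[0,0,0],[0,0,0],255],[[0,0,0],[0,0,0],255]]'

```text
time: 37.25
tool_pos: [0.6639, -0.2129, 0.128]
ee_rot: [0.499, -0.499, 0.502, -0.5]
contact_force: [0.0, -0.0, -3.4]
grip_width: 0.253
```

```bash
python3 p.py .665 -.212 .1085 -1.5708;python3 - <<'E'
from ov import *
b=read_camera("scene");z=get_obs()["tool_pos"]
ov(b,"scene",[("weight_knob",z[0],z[1],0,z[2]-.0324,(0,0,255)),("cover_mid",.665,-.212,-.26,.042,(0,255,255))],200,300,190,290,6,"pics/c14.png")
E
```

```text
t 37.25 pos [ 0.6639 -0.2129  0.128 ] heading -1.575 q6 1.09 grip 0.253 F [ 0.  -0.  -3.4]
turn deg [ 0.04 -0.22 -0.1 ] | shift cm before turn [-0.09  1.95  0.11] | after turn [-0.09  1.95  0.11]
```

View pics/c14.png

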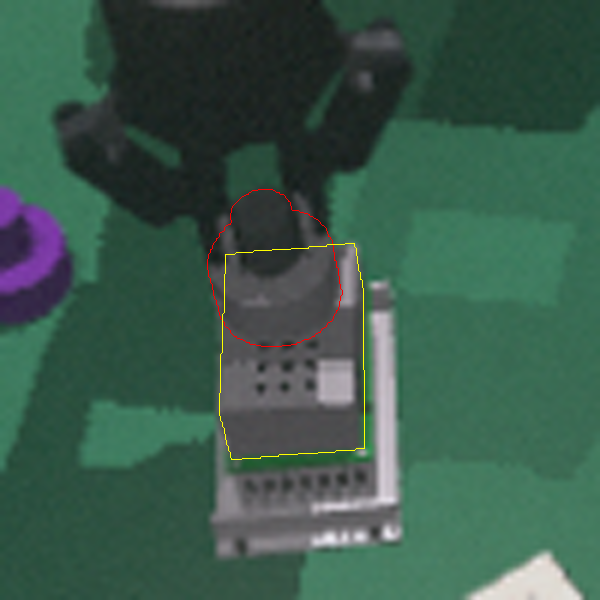

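Call:
servo_tool --rows '[[[-0.1,0.5,0.1],[0,-0.2,0],255],[[0,0.5,0],[0,0,0],255],[[0,0.5,0],[0,0,0],255],[[0,0.2,0],[0,0,0],255],[[0,0,0],[0,0,0],255]]'

```text
time: 37.8
tool_pos: [0.665, -0.2117, 0.1095]
ee_rot: [0.5, -0.5, 0.501, -0.499]
contact_force: [0.2, 0.2, -3.8]
grip_width: 0.254
```

```bash
python3 p.py .665 -.212 .1085 -1.5708
```

```text
t 37.8 pos [ 0.665  -0.2117  0.1095] heading -1.571 q6 1.09 grip 0.254 F [ 0.2  0.2 -3.8]
turn deg [ 0.04  0.01 -0.1 ] | shift cm before turn [ 0.03  0.1  -0.  ] | after turn [ 0.03  0.1  -0.  ]
```

Call:
servo_tool --rows '[[[0,0.15,0],[0,0,0],255]]'

```text
time: 37.9
tool_pos: [0.6652, -0.2118, 0.1084]
ee_rot: [0.5, -0.5, 0.5, -0.5]
contact_force: [-3.2, 2.0, 11.4]
grip_width: 0.258
```

Call:
servo_tool --rows '[[[0,0.15,0],[0,0,0],255]]'

```text
time: 38.0
tool_pos: [0.6653, -0.2118, 0.1084]
ee_rot: [0.5, -0.5, 0.5, -0.5]
contact_force: [-5.2, 3.2, 9.3]
grip_width: 0.258
```

Call:
servo_tool --rows '[[[0,-0.05,0],[0,0,0],255],[[0,0,0],[0,0,0],210],[[0,0,0],[0,0,0],185],[[0,0,0],[0,0,0],160],[[0,0,0],[0,0,0],120],[[0,0,0],[0,0,0],60],[[0,0,0],[0,0,0],0],[[0,0,0],[0,0,0],0]]'

```text
time: 38.8
tool_pos: [0.6663, -0.2124, 0.1109]
ee_rot: [-0.501, 0.499, -0.498, 0.502]
contact_force: [-0.1, -0.4, 0.8]
grip_width: 0.993
```

Call:
servo_tool --rows '[[[0,-1,0],[0,0,0],0],[[0,-1,0],[0,0,0],0],[[0,-2,0],[0,0,0],0],[[0,-3,0],[0,0,0],0],[[0,-2,0],[0,0,0],0],[[0,0,0],[0,0,0],0]]'

```text
time: 39.4
tool_pos: [0.666, -0.2123, 0.2086]
ee_rot: [-0.501, 0.499, -0.497, 0.503]
contact_force: [0.0, 0.5, 0.6]
grip_width: 1.0
```

```bash
python3 p.py .45 -.05 .22 -1.5708
```

```text
t 39.4 pos [ 0.666  -0.2123  0.2086] heading -1.571 q6 1.09 grip 1.0 F [0.  0.5 0.6]
turn deg [-0.45  0.01  0.16] | shift cm before turn [-16.23  -1.35 -21.59] | after turn [-16.23  -1.14 -21.6 ]
```

Call:
servo_tool --rows '[[[-1.5,0,-2],[0,0,0],0],[[-2.5,-0.1,-3.3],[0,0,0],0],[[-2.5,-0.1,-3.3],[0,0,0],0],[[-2.5,-0.1,-3.3],[0,0,0],0],[[-2.5,0,-3.3],[0,0,0],0],[[-2,0,-3],[0,0,0],0],[[0,0,0],[0,0,0],0]]'

```text
time: 40.1
tool_pos: [0.4744, -0.0719, 0.205]
ee_rot: [-0.5, 0.499, -0.499, 0.502]
contact_force: [-0.0, -0.2, 0.5]
grip_width: 1.0
```

```bash
cat > chk4.py <<'E'
from h import *
from ov import ov
im={n:read_camera(n) for n in("scene","top")}
ms={}
for n in im:
    for q in("weight_knob","spool_mid","cover_mid"):
        for d in cut_out(n,q):
            ys,xs=np.nonzero(d["mask"]); print(n,q,round(d["confidence"],2),len(xs),xs.mean().round(1),ys.mean().round(1))
            if q=="weight_knob" and abs(xs.mean()-(248 if n=="scene" else 408))<18: ms[n]=d["mask"]
for sel in [tuple(ms)]+[(n,) for n in ms]:
    if sel: print(sel,np.round(fit({n:ms[n] for n in sel},"weight_knob",.665,-.212,0,.076),4))
it=[("weight_knob",.665,-.212,-.25,.076,(0,0,255)),("cover_mid",.665,-.212,-.26,.042,(0,255,255))]
ov(im["scene"],"scene",it,205,285,205,290,5,"pics/d1.png"); ov(im["top"],"top",it,360,440,120,205,5,"pics/d2.png")
a=cv2.imread("pics/d1.png");b=cv2.imread("pics/d2.png")
cv2.imwrite("pics/g.png",np.hstack([a,b])); cv2.imwrite("pics/g_scene.png",im["scene"])
E
python3 chk4.py
```

```text
scene weight_knob 0.95 405 246.9 239.6
scene weight_knob 0.83 324 202.0 232.4
scene weight_knob 0.83 283 184.6 182.7
scene spool_mid 0.58 324 344.3 142.0
scene cover_mid 0.82 394 249.6 255.7
top weight_knob 0.83 386 408.3 160.7
top weight_knob 0.78 345 450.3 300.5
top weight_knob 0.56 346 442.9 217.4
top spool_mid 0.94 515 239.8 292.0
top spool_mid 0.38 352 393.1 180.6
top cover_mid 0.82 442 403.8 167.0
top cover_mid 0.66 1535 320.2 126.4
('scene', 'top') [ 0.6653 -0.2118  0.1437  0.0857]
('scene',) [ 0.6637 -0.2113  0.2147  0.0714]
('top',) [ 0.6665 -0.2115 -0.2922  0.0792]
```

View pics/g.png

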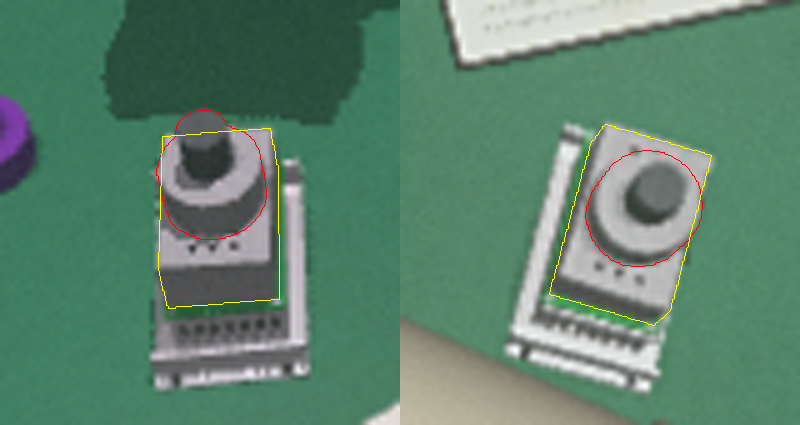

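View pics/g_scene.png

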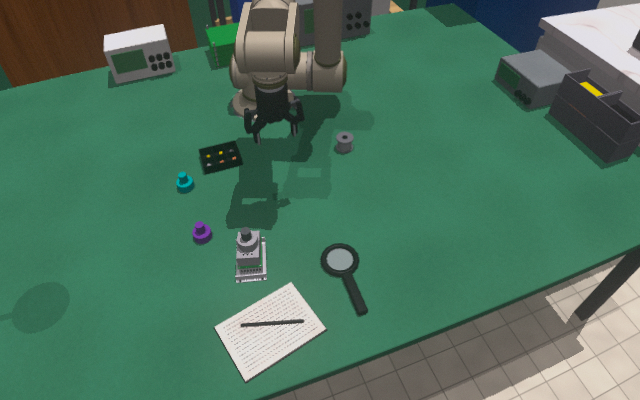

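The stack stands complete at about (248, 250) in the scene picture, with the weight upright and centred on the cover. The spool (344, 142) and the magnifier (340, 260) are unmoved, and the arm is clear.

```bash
python3 -c "
from cell import *
print(sign_off())"
```

```text
the job is handed in; nothing more can be done
None
```

I stacked the heat sink, circuit board, cover and grey steel weight in the chassis in that order. Each part was lowered until the wrist force showed contact, then let go. I handed the job in at about 40 s of the 138 s allowed; the sign-off gives no verdict.

Last checks, from outline fits in both cameras:

| Part | x (m) | y (m) | yaw (rad) |
|---|---|---|---|
| Chassis | 0.662 | -0.213 | -0.25 |
| Heat sink | 0.662 | -0.211 | -0.25 |
| Board | 0.666 | -0.212 | -0.23 |
| Cover | 0.666 | -0.212 | -0.30 |
| Weight | 0.665 | -0.212 | – (round) |

- **Centring:** the largest offset between neighbours is about 4 mm, board on heat sink, against a limit of 10 mm. The largest yaw difference is about 0.07 rad, against a limit of 0.2 rad.
- **Disagreement:** the two cameras differ by 1 to 4 mm in x. For the cover, the scene camera gives a yaw of -0.28 and the top camera -0.31. Both spreads are close to the calibration error and well inside the limits.
- **Seating:** seating heights were not measured directly. The gripper heights at contact and the outlines drawn at the nominal heights agree with each part being fully seated.
- **Bystanders:** the spool and the magnifier show no movement in the pictures. The purple and turquoise look-alikes were not touched.

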